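# Set the tube stubs on their base plates for tacking

### The arm

A 6-joint arm with a two-finger parallel gripper is mounted at the origin on the work surface. World frame = base frame: x ahead of the robot, y to its left, z up, the work surface at z = 0. Lengths are in m, angles in rad, forces in N, time in s.
With the tool pointing down it reaches from about 0.3 to 0.75 m from the base axis. Payload 8.5 kg.
Tool frame: the origin (TCP) lies on the centre line of the jaws, within the pads' length; the fingertips stand 19 mm ahead of it and the grasp point (between the pads) is the TCP (ctrl.tip_reach is the distance from the TCP to the fingertips, in m); x points along the fingers, z is the direction in which the jaws open and shut, and the axes are right-handed (so a half turn about x gives the same grasp; the last joint's range is limited). The gripper opens to 85 mm and grips with 20 to 120 N. Pads are 22 mm wide; open, the fingers measure 114 mm over their backs; the gripper's body (76 mm by 85 mm) begins 54 mm behind the grasp point. The pads swing forward as they close: fully open they stand 13 mm farther back than shut.
Start: joints at [-1.391, 0.381, 1.297, -0, 1.464, -0.215], TCP at [0.212, -0.508, 0.25] pointing down, gripper open.
Joint ranges: [-3.11, 3.11], [-0.89, 2.33], [0.22, 2.48], [-1.42, 4.56], [0.17, 2.85], [-2.88, 2.88]. Speed limits (rad/s): [2.39, 2.39, 3.14, 3.14, 3.14, 3.14].

### API

Orientations are given as [roll, pitch, yaw] about the fixed x, y, z axes, in that order (R = Rz(yaw) Ry(pitch) Rx(roll)).
In Python, from workcell import ctrl gives the robot as it stands.
- The arm moves only by the tool servo_tool, never from a script. Its argument "steps" is a list of rows, each an object of numbers: "tx", "ty", "tz": the shift along the world's x, y, z in mm; "wx", "wy", "wz": the turn, a rotation vector about the world's x, y, z in rad. In form: [{"tx": .., "ty": .., "tz": .., "wx": .., "wy": .., "wz": ..}, ...]. A call has 1 to 5 rows; each row is the pose to reach, as a shift and turn from the pose commanded when the call began; what a row does not reach only later rows make up. A row lasts 1/10 s, in which the tool goes at most 50 mm and 8.59 degrees, less where a joint would pass 70% of its speed; a pose out of reach is approached as far as the arm can. A call with a gripper value outside its range is refused whole. "gripper" is the opening in per cent of the stroke, from 0 (shut) to 100 (fully open), set as the call begins (left out, the last holds). The fingers move at their own pace and stop on an object; the grip force is fixed at half the most. Time passes only in rows, so rows that repeat a pose let the fingers close. It gives the time, the measured TCP pose, the force and the opening at its end, in the units of the state.
- ctrl.sense(): the state, without advancing time (a new reading comes with each control period).
- ctrl.get_image(name): name is "side" or "top" or "wrist"; returns a dict with "img" (400x640x3 uint8, red, green, blue), "fx", "fy", "cx", "cy" (pixels), "k1" (the pictures are not rectified: a ray, as slopes to the right and down, at radius r is drawn at 1 + k1 r^2 times it, then the intrinsics apply), "position" and "rotation" of the camera in the world; the wrist camera has in their place "tool_from_camera" (4x4, takes a point from camera to tool coordinates, whose origin is the TCP and whose axes are the tool frame's). Camera axes: x right, y up, looking along -z (the intrinsics and any distortion apply to the point x, -y, -z); pixel columns grow to the right and rows downward; lengths in m; the calibration is good to about 2 mm. A picture is of the moment at which its call begins: read the wrist's pose just before it. There is no depth.
- ctrl.close_job(): hands the job in, once; it reports no verdict.
The state is a dict: "t": time; "joints": joint angles; "dq": joint speeds; "tau": joint torques, N m; "tool_pos": TCP position; "tool_rot": TCP orientation; "contact_force": force on the tool from outside, world axes, zero at the start; "torque": the same for the moment, N m; "opening": finger opening in m.
Only numpy, scipy, OpenCV 4.12 (cv2) and the standard library are available. Lean on these libraries where they do the work, as an engineer would, in place of code of your own. Each camera call takes 0.05 s, during which the arm holds its last target. There are 200 camera calls.

### The job

Stand each of the four sawn tube stubs upright on the middle of its own loose base plate, ready for tacking: the thick round pipe on the large disc, the thin round pipe on the small disc, the square tube on the square plate and the oblong tube on the oblong plate. Turn the square and the oblong tube so that their sides run parallel with the edges of their plates, the oblong tube lengthwise along its plate. Leave the solid round bar and the piece of angle iron where they are.

Things in the scene. Friction and masses are not known exactly. Their poses are not given: they have to be found in the camera images.
- pipe_large: Thick round pipe stub, plain grey mill steel, hollow and open at the top: outside diameter 48 mm, wall 3.5 mm, 80 mm tall, about 0.3 kg; stands on its sawn end at the start. Origin: centre of its underside, z up its axis.
- pipe_small: Thin round pipe stub, plain grey mill steel, hollow and open at the top: outside diameter 27 mm, wall 3 mm, 80 mm tall, about 0.15 kg; stands on its sawn end at the start. Origin: centre of its underside, z up its axis.
- box_square: Square tube stub, plain grey mill steel, hollow and open at the top: 40 x 40 mm outside, wall 3 mm, 80 mm tall, about 0.3 kg; stands on its sawn end at the start. Origin: centre of its underside, z up its axis. x and y run square to its sides.
- box_oblong: Oblong (rectangular) tube stub, plain grey mill steel, hollow and open at the top: 60 mm along its x by 30 mm along its y outside, wall 3 mm, 80 mm tall, about 0.3 kg; stands on its sawn end at the start. Origin: centre of its underside, z up its axis.
- disc_large: Large round base plate of dark steel, 110 mm diameter, 10 mm thick, 0.74 kg, with four dark bolt holes near its rim; lies flat and loose on the bench, top face 10 mm above the bench. A thin white cross scribed on top marks its middle. Origin: centre of its underside (the top of its middle is 10 mm above that), z up.
- disc_small: Small round base plate of dark steel, 78 mm diameter, 10 mm thick, 0.37 kg, with four bolt holes; lies flat and loose on the bench, top face 10 mm above the bench. A thin white cross scribed on top marks its middle. Origin: centre of its underside (the top of its middle is 10 mm above that), z up.
- plate_square: Square base plate of dark steel, 90 x 90 mm, 10 mm thick, 0.63 kg, a bolt hole in each corner; lies flat and loose on the bench, top face 10 mm above the bench. A thin white cross scribed on top marks its middle. Origin: centre of its underside (the top of its middle is 10 mm above that), z up. x and y run along its edges.
- plate_oblong: Oblong base plate of dark steel, 115 mm along its x by 70 mm along its y, 10 mm thick, 0.63 kg, a bolt hole in each corner; lies flat and loose on the bench, top face 10 mm above the bench. A thin white cross scribed on top marks its middle. Origin: centre of its underside (the top of its middle is 10 mm above that), z up.
- bar_offcut: Solid round bar offcut of plain steel, not a tube: 50 mm diameter, only 40 mm tall, 0.6 kg, standing on end. To be left alone. Origin: centre of its underside.
- angle_offcut: Offcut of rusty angle iron, 100 mm long (its x), one 40 mm leg flat on the bench (along its y), the other leg upright along its -y edge, 40 mm high, 5 mm thick, 0.3 kg. To be left alone. Origin: centre of its flat leg's underside.
Not all that is in view belongs to the job. What is shaped like the disc_large but purple is not meant.

How it is judged:
By the outcome, as a careful person would: the job done as asked, in the order asked, and still so for the second after the job is handed in, with the robot touching nothing.
It also fails if it takes over 120 s, if anything falls off the work surface, if the arm or the gripper's body presses on something with over 40 N, if the wrist force passes 120 N, or if a joint passes its speed limit or range.

## Working session

There is one attempt and no reset: what is moved stays moved. The work goes in short steps, Python scripts to look and compute and a tool call to move; the robot and the scene stay as the last step left them, time stands still between calls to the robot, and variables do not carry over. Pictures are saved under pics/ and viewed, about 12 in all and at most 16, crops included, and the job is handed in when it is done.

Besides the shell and the picture viewer there is one more tool, called after "Request:" by a JSON object that holds its "op" and its "data", one argument or row to a line. servo_tool: Moves the arm, as the interface text tells. Its arguments: {"type":"object","properties":{"steps":{"type":"array"},"gripper":{"type":"number"}},"required":["steps"]}

```bash
mkdir -p pics; ls
cat > h.py <<'E'
import numpy as np, cv2
from scipy.spatial.transform import Rotation as R
from workcell import ctrl
def grab(n,save=None):
    s=ctrl.sense(); d=ctrl.get_image(n); d=dict(d)
    if n=="wrist":
        T=np.eye(4); T[:3,:3]=R.from_euler('xyz',s["tool_rot"]).as_matrix(); T[:3,3]=s["tool_pos"]
        M=T@np.array(d["tool_from_camera"]); d["position"]=M[:3,3]; d["rotation"]=M[:3,:3]
    if save: cv2.imwrite(f"pics/{save}.png",cv2.cvtColor(d["img"],cv2.COLOR_RGB2BGR)); np.save(f"pics/{save}.npy",d,allow_pickle=True)
    return d
def load(n): return np.load(f"pics/{n}.npy",allow_pickle=True).item()
def px2w(d,uv,z):
    K=np.array([[d["fx"],0,d["cx"]],[0,d["fy"],d["cy"]],[0,0,1]],float)
    p=cv2.undistortPoints(np.array(uv,float).reshape(-1,1,2),K,np.array([d["k1"],0,0,0.]),).reshape(-1,2)
    v=np.c_[p[:,0],-p[:,1],-np.ones(len(p))]@np.array(d["rotation"]).T
    c=np.array(d["position"]); return c+v*((z-c[2])/v[:,2])[:,None]
def w2px(d,P):
    q=(np.array(P,float).reshape(-1,3)-d["position"])@np.array(d["rotation"])
    x=q[:,0]/-q[:,2]; y=-q[:,1]/-q[:,2]; f=1+d["k1"]*(x*x+y*y)
    return np.c_[d["fx"]*x*f+d["cx"],d["fy"]*y*f+d["cy"]]
E
python3 - <<'E'
from h import *
for n in("top","side"):
    d=grab(n,n+"0"); print(n,d["position"],np.round(d["rotation"],3).tolist(),d["fx"],d["k1"])
print(ctrl.sense(), ctrl.tip_reach)
E
```

```text
pics
top [ 0.38940533 -0.00462029  1.38326643] [0.09, 0.015, -1.596] 469.424829048389 -0.062075079777624644
side [0.1068278  0.66747632 0.99308805] [0.687, -0.014, -2.598] 491.92364767089015 -0.10727269554192741
{'t': 0.1, 'joints': array([-1.39128956e+00,  3.81176001e-01,  1.29820771e+00,  3.92815618e-05,
        1.46359012e+00, -2.15299266e-01]), 'dq': array([ 9.69493631e-04,  6.17070412e-05, -1.77032280e-03, -8.53399206e-04,
       -6.35494437e-04, -1.36965840e-04]), 'tau': array([ 4.08528984e-03, -4.49220371e+01, -2.31656778e+01, -1.90291903e-04,
        3.65420485e-03,  3.54542337e-06]), 'tool_pos': array([ 0.21150832, -0.50743973,  0.24974039]), 'tool_rot': array([2.89802788, 1.56941459, 1.72203336]), 'contact_force': array([ 0.35404684, -0.53741784, -0.16536903]), 'torque': array([ 0.01549969, -0.07559356, -0.02581221]), 'opening': 0.0852438589998768} 0.019
```

```bash
sed -i 's/^    if save: /    d["rotation"]=np.array(d["rotation"],float)\n    if d["rotation"].ndim==1: d["rotation"]=R.from_euler("xyz",d["rotation"]).as_matrix()\n    if save: /' h.py
python3 - <<'E'
from h import *
for n in("top","side"): d=grab(n,n+"1")
E
```

```text
(no output)
```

View pics/top1.png

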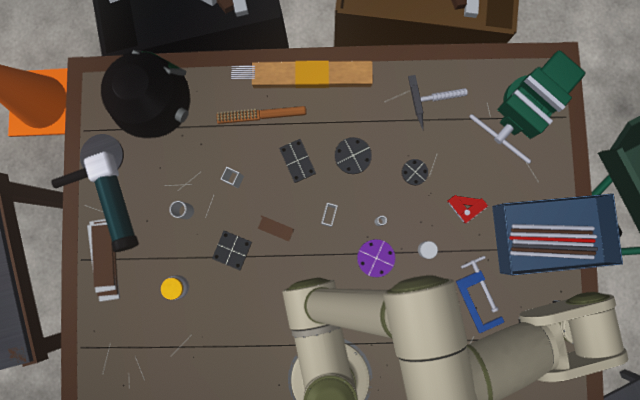

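View pics/side1.png

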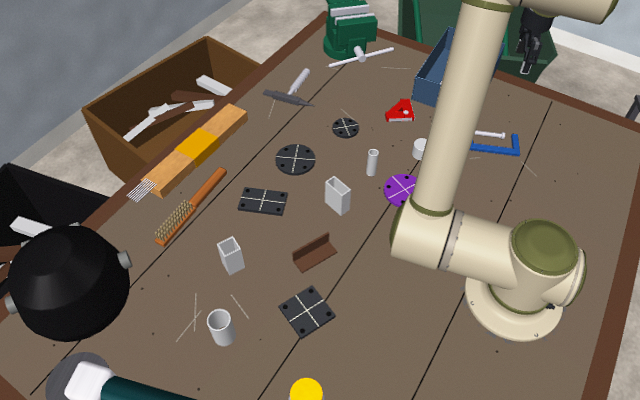

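```bash
cat > m.py <<'E'
from h import *
d=grab("top","top2"); img=d["img"].astype(int); g=img.sum(2)/3
sat=img.max(2)-img.min(2)
S=10
def world_patch(c,z,half=0.075):
    n=int(half*2000); a=np.linspace(half,-half,2*n)  # 0.5mm/px, up=+x, left=+y
    X,Y=np.meshgrid(c[0]+a,c[1]+a,indexing='ij')
    uv=w2px(d,np.c_[X.ravel(),Y.ravel(),np.full(X.size,z)]).astype(np.float32).reshape(2*n,2*n,2)
    return cv2.remap(d["img"],uv[...,0],uv[...,1],cv2.INTER_CUBIC),a
objs=dict(plate_oblong=(298,160,.01),disc_large=(353,155,.01),disc_small=(415,172,.01),plate_square=(233,250,.01),
 box_square=(231,176,.08),pipe_large=(180,210,.08),box_oblong=(330,214,.08),pipe_small=(381,220,.08),bar=(428,250,.04),angle=(276,229,.02),purple=(376,258,.01))
tiles=[]
for k,(u,v,z) in objs.items():
    c=px2w(d,[(u,v)],z)[0]; p,a=world_patch(c,z); g=p.mean(2).astype(np.uint8)
    m=(g<62) if z==.01 else (g>150) if k!="angle" else (g<0)
    if z==.01: m=cv2.morphologyEx(m.astype(np.uint8),cv2.MORPH_CLOSE,np.ones((15,15)))
    cs,_=cv2.findContours(m.astype(np.uint8),cv2.RETR_EXTERNAL,cv2.CHAIN_APPROX_NONE)
    t=p.copy()
    if cs:
        q=max(cs,key=cv2.contourArea); (x,y),(w,h),an=cv2.minAreaRect(q)
        st=a[0]-a[1]; print(k,np.round([a[0]-y*st+c[0],a[0]-x*st+c[1]],4),"size",np.round([w*st,h*st],4),"img ang",round(an,1))
        cv2.drawContours(t,[q],-1,(0,255,0),1)
    else: print(k,c)
    cv2.putText(t,k,(5,15),0,.5,(255,255,0),1); tiles.append(cv2.resize(t,(200,200)))
tiles.append(tiles[-1]*0)
cv2.imwrite("pics/tiles.png",cv2.cvtColor(np.vstack([np.hstack(tiles[i:i+4]) for i in(0,4,8)]),cv2.COLOR_RGB2BGR))
E
python3 m.py
```

```text
plate_oblong [0.6408 0.0783] size [0.1161 0.0678] img ang 67.3
disc_large [ 0.6514 -0.0862] size [0.1051 0.1085] img ang 3.9
disc_small [ 0.5973 -0.2677] size [0.0741 0.0763] img ang 45.0
plate_square [0.3764 0.2655] size [0.1392 0.0925] img ang 23.0
box_square [0.5764 0.2726] size [0.0408 0.0133] img ang 15.1
pipe_large [0.511  0.3967] size [0.0246 0.0061] img ang 56.7
box_oblong [ 0.4927 -0.0174] size [0.0309 0.0232] img ang 18.4
pipe_small [ 0.4547 -0.1571] size [0.0246 0.0256] img ang 90.0
bar [ 0.3682 -0.2922] size [0.048  0.0488] img ang 52.1
angle [0.43891267 0.14315725 0.02      ]
purple [ 0.2768 -0.2125] size [0.0085 0.0156] img ang 90.0
```

View pics/tiles.png

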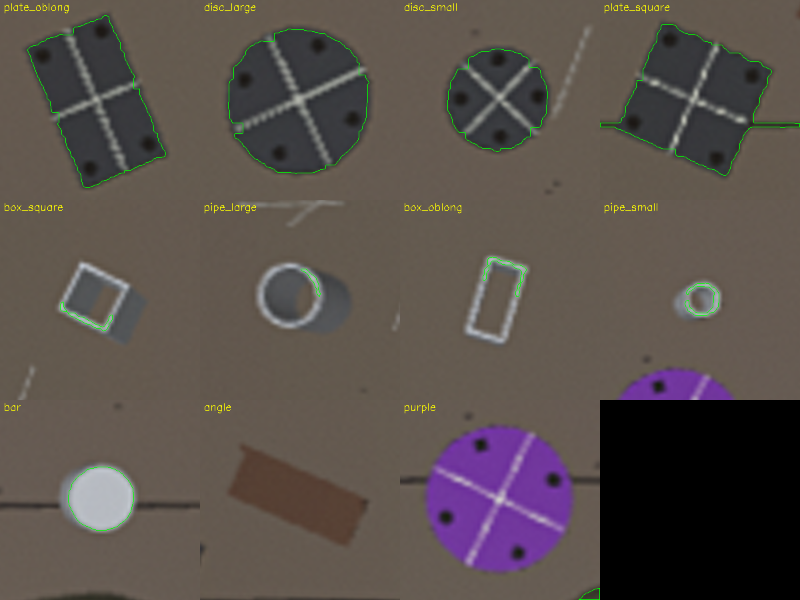

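```bash
sed -i 's/m=(g<62) if z==.01 else (g>150)/m=(g<62) if z==.01 else (g>138)/; s/    if z==.01: m=.*/&\n    if z==.01: m=cv2.morphologyEx(m,cv2.MORPH_OPEN,np.ones((25,25)))/; s/"size",np.round/"size",np.round/' m.py
sed -i 's/q=max(cs,key=cv2.contourArea);/q=cv2.convexHull(np.vstack([c_ for c_ in cs if abs(c_.mean(0)-g.shape[0]\/2).max()<60 and len(c_)>8]));/' m.py
python3 m.py
python3 - <<'E'
from h import *
s=ctrl.sense(); print(np.round(R.from_euler('xyz',s["tool_rot"]).as_matrix(),3))
d=grab("wrist","w0"); print(np.round(d["tool_from_camera"],3).tolist(), d["fx"],d["k1"])
E
```

```text
plate_oblong [0.6407 0.0783] size [0.1158 0.0677] img ang 67.5
disc_large [ 0.6515 -0.0864] size [0.1079 0.1038] img ang 90.0
disc_small [ 0.5973 -0.2674] size [0.0737 0.0737] img ang 90.0
plate_square [0.3818 0.2749] size [0.0915 0.09  ] img ang 23.6
box_square [0.5909 0.2661] size [0.0411 0.0415] img ang 26.6
pipe_large [0.5002 0.4142] size [0.0475 0.0468] img ang 45.0
box_oblong [ 0.4749 -0.0119] size [0.0316 0.0614] img ang 16.8
pipe_small [ 0.4545 -0.1566] size [0.0251 0.0276] img ang 90.0
bar [ 0.3682 -0.2923] size [0.0491 0.05  ] img ang 57.5
angle [0.43891267 0.14315725 0.02      ]
[[-0.     0.923  0.385]
 [ 0.001  0.385 -0.923]
 [-1.     0.    -0.001]]
[[0.001, 0.303, -0.953, -0.125], [-0.0, 0.953, 0.303, 0.076], [1.0, 0.0, 0.001, 0.0], [0.0, 0.0, 0.0, 1.0]] 345.85765577947575 -0.06583497119510516Traceback (most recent call last):
  File "m.py", line 21, in <module>
    q=cv2.convexHull(np.vstack([c_ for c_ in cs if abs(c_.mean(0)-g.shape[0]/2).max()<60 and len(c_)>8])); (x,y),(w,h),an=cv2.minAreaRect(q)
                     ~~~~~~~~~^^^^^^^^^^^^^^^^^^^^^^^^^^^^^^^^^^^^^^^^^^^^^^^^^^^^^^^^^^^^^^^^^^^^^^^^^^
    return _nx.concatenate(arrs, 0, dtype=dtype, casting=casting)
           ~~~~~~~~~~~~~~~^^^^^^^^^^^^^^^^^^^^^^^^^^^^^^^^^^^^^^^
ValueError: need at least one array to concatenate
```

Request:
{"op": "servo_tool", "data": {
  "steps": [
    {"tx":289,"ty":922,"wz":1.57},
    {"tx":289,"ty":922,"wz":1.57},
    {"tx":289,"ty":922,"wz":1.57},
    {"tx":289,"ty":922,"wz":1.57},
    {"tx":289,"ty":922,"wz":1.57}
  ],
  "gripper": 100
}}

```text
schema error: expected keys tx, ty, tz, wx, wy, wz
```

Request:
{"op": "servo_tool", "data": {
  "steps": [
    {"tx":289,"ty":922,"tz":0,"wx":0,"wy":0,"wz":1.57},
    {"tx":289,"ty":922,"tz":0,"wx":0,"wy":0,"wz":1.57},
    {"tx":289,"ty":922,"tz":0,"wx":0,"wy":0,"wz":1.57},
    {"tx":289,"ty":922,"tz":0,"wx":0,"wy":0,"wz":1.57},
    {"tx":289,"ty":922,"tz":0,"wx":0,"wy":0,"wz":1.57}
  ],
  "gripper": 100
}}

```text
t: 0.85
tool_pos: [0.2864, -0.2672, 0.2504]
tool_rot: [-0.307, 1.57, -0.727]
contact_force: [1.6, -0.8, 0.5]
opening: 0.0854
```

Request:
{"op": "servo_tool", "data": {
  "steps": [
    {"tx":214,"ty":681,"tz":0,"wx":0,"wy":0,"wz":0.82},
    {"tx":214,"ty":681,"tz":0,"wx":0,"wy":0,"wz":0.82},
    {"tx":214,"ty":681,"tz":0,"wx":0,"wy":0,"wz":0.82},
    {"tx":214,"ty":681,"tz":0,"wx":0,"wy":0,"wz":0.82},
    {"tx":214,"ty":681,"tz":0,"wx":0,"wy":0,"wz":0.82}
  ]
}}

```text
t: 1.35
tool_pos: [0.3614, -0.0287, 0.2507]
tool_rot: [-0.757, 1.57, -0.427]
contact_force: [1.6, -0.3, 0.2]
opening: 0.0855
```

```bash
cat >> h.py <<'E'
def st():
    s=ctrl.sense(); M=R.from_euler('xyz',s["tool_rot"]).as_matrix()
    print("t",round(s["t"],2),"pos mm",np.round(1e3*s["tool_pos"],1),"jaw yaw",round(np.degrees(np.arctan2(M[1,2],M[0,2])),2),"tilt",np.round(M[:2,0],4),"open",round(1e3*s["opening"],1),"F",np.round(s["contact_force"],1),"j",np.round(s["joints"],2)); return s,M
E
python3 -c "
from h import *
st()"
```

```text
t 1.35 pos mm [361.4 -28.7 250.7] jaw yaw 18.89 tilt [ 0.001  -0.0005] open 85.5 F [ 1.6 -0.3  0.2] j [-0.41  0.04  1.75 -0.    1.35 -0.74]
```

Request:
{"op": "servo_tool", "data": {
  "steps": [
    {"tx":139,"ty":443,"tz":-50,"wx":0,"wy":0,"wz":0.065},
    {"tx":139,"ty":443,"tz":-50,"wx":0,"wy":0,"wz":0.065},
    {"tx":139,"ty":443,"tz":-50,"wx":0,"wy":0,"wz":0.065},
    {"tx":139,"ty":443,"tz":-50,"wx":0,"wy":0,"wz":0.065},
    {"tx":139,"ty":443,"tz":-50,"wx":0,"wy":0,"wz":0.065}
  ]
}}

```text
t: 1.85
tool_pos: [0.4358, 0.2089, 0.2235]
tool_rot: [-0.481, 1.57, -0.092]
contact_force: [0.8, -1.5, 0.8]
opening: 0.0854
```

Request:
{"op": "servo_tool", "data": {
  "steps": [
    {"tx":66,"ty":210,"tz":-25,"wx":0,"wy":0,"wz":0},
    {"tx":66,"ty":210,"tz":-25,"wx":0,"wy":0,"wz":0},
    {"tx":66,"ty":210,"tz":-25,"wx":0,"wy":0,"wz":0},
    {"tx":66,"ty":210,"tz":-25,"wx":0,"wy":0,"wz":0},
    {"tx":66,"ty":210,"tz":-25,"wx":0,"wy":0,"wz":0}
  ]
}}

```text
t: 2.35
tool_pos: [0.5016, 0.42, 0.1971]
tool_rot: [2.65, 1.57, 3.041]
contact_force: [-0.6, -1.6, -0.2]
opening: 0.0854
```

```bash
python3 -c "
from h import *
st(); grab('wrist','w1')"
```

```text
t 2.35 pos mm [501.6 420.  197.1] jaw yaw 22.43 tilt [-0.0009  0.0001] open 85.4 F [-0.6 -1.6 -0.2] j [0.52 0.6  1.07 0.   1.47 0.12]
```

View pics/w1.png

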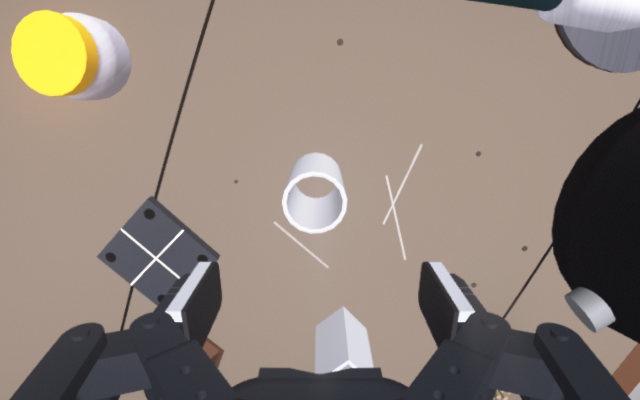

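```bash
python3 -c "
from h import *
d=load('w1'); print(px2w(d,[(315.5,202.5)],.08),px2w(d,[(156,258)],.01),px2w(d,[(315.5,202.5),(283,202.5),(348,202.5)],.08)); print(w2px(d,[[.5002,.4142,.08]]))
d=load('top2'); print(w2px(d,[[.5002,.4142,.08],[.3818,.2749,.01]]))"
```

```text
[[0.49815957 0.41670534 0.08      ]] [[0.37832497 0.27811863 0.01      ]] [[0.49815957 0.41670534 0.08      ]
 [0.47604409 0.40758108 0.08      ]
 [0.52026374 0.42582153 0.08      ]]
[[316.77727927 206.48385319]]
[[177.37424989 208.81436186]
 [231.86016794 249.73095796]]
```

Request:
{"op": "servo_tool", "data": {
  "steps": [
    {"tx":-2,"ty":-4,"tz":-40,"wx":0,"wy":0,"wz":0},
    {"tx":-2,"ty":-4,"tz":-80,"wx":0,"wy":0,"wz":0},
    {"tx":-2,"ty":-4,"tz":-80,"wx":0,"wy":0,"wz":0}
  ]
}}

```text
t: 2.7
tool_pos: [0.4975, 0.4111, 0.1135]
tool_rot: [-3.02, 1.56, -2.631]
contact_force: [-0.5, -1.0, -0.5]
opening: 0.0855
```

```bash
python3 -c "
from h import *
st(); d=grab('wrist','w2'); print(w2px(d,[[.4992,.4155,.08]]))
"
```

```text
t 2.7 pos mm [497.5 411.1 113.5] jaw yaw 22.28 tilt [-0.0092 -0.0051] open 85.5 F [-0.5 -1.  -0.5] j [ 0.51  0.67  1.2  -0.    1.29  0.12]
[[329.51539895 244.58432839]]
```

View pics/w2.png

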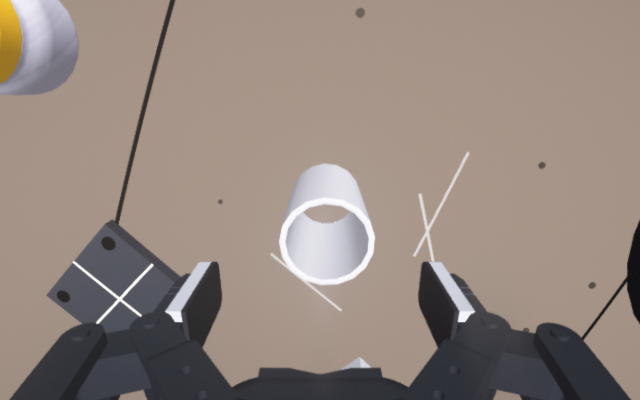

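Request:
{"op": "servo_tool", "data": {
  "steps": [
    {"tx":0,"ty":3,"tz":-35,"wx":0,"wy":0,"wz":0},
    {"tx":0,"ty":3,"tz":-66,"wx":0,"wy":0,"wz":0},
    {"tx":0,"ty":3,"tz":-66,"wx":0,"wy":0,"wz":0},
    {"tx":0,"ty":3,"tz":-66,"wx":0,"wy":0,"wz":0}
  ]
}}

```text
t: 3.15
tool_pos: [0.5007, 0.416, 0.055]
tool_rot: [0.136, 1.568, 0.525]
contact_force: [-0.3, -0.3, -0.2]
opening: 0.0855
```

```bash
python3 -c "
from h import *
st()
"
```

```text
t 3.15 pos mm [500.7 416.   55. ] jaw yaw 22.28 tilt [0.0025 0.0015] open 85.5 F [-0.3 -0.3 -0.2] j [0.51 0.73 1.25 0.   1.15 0.12]
```

Request:
{"op": "servo_tool", "data": {
  "steps": [
    {"tx":0,"ty":0,"tz":0,"wx":0,"wy":0,"wz":0},
    {"tx":0,"ty":0,"tz":0,"wx":0,"wy":0,"wz":0},
    {"tx":0,"ty":0,"tz":0,"wx":0,"wy":0,"wz":0},
    {"tx":0,"ty":0,"tz":0,"wx":0,"wy":0,"wz":0},
    {"tx":0,"ty":0,"tz":0,"wx":0,"wy":0,"wz":0}
  ],
  "gripper": 0
}}

```text
t: 3.65
tool_pos: [0.5002, 0.4158, 0.0544]
tool_rot: [0.106, 1.568, 0.495]
contact_force: [-1.6, -1.8, 7.3]
opening: 0.0468
```

Request:
{"op": "servo_tool", "data": {
  "steps": [
    {"tx":0,"ty":0,"tz":0,"wx":0,"wy":0,"wz":0},
    {"tx":0,"ty":0,"tz":0,"wx":0,"wy":0,"wz":0},
    {"tx":0,"ty":0,"tz":0,"wx":0,"wy":0,"wz":0}
  ]
}}

```text
t: 3.95
tool_pos: [0.5002, 0.4158, 0.0545]
tool_rot: [0.107, 1.568, 0.496]
contact_force: [-0.6, -1.2, 7.3]
opening: 0.0471
```

```bash
cat >> h.py <<'E'
def rim(d,guess,z,r,lo=138):
    """bright rim centre near guess (world), in world at height z; patch sampled on the plane"""
    half=r*1.8; n=int(half*4000)
    a=np.linspace(half,-half,n); X,Y=np.meshgrid(guess[0]+a,guess[1]+a,indexing='ij')
    uv=w2px(d,np.c_[X.ravel(),Y.ravel(),np.full(X.size,z)]).astype(np.float32).reshape(n,n,2)
    return cv2.remap(d["img"],uv[...,0],uv[...,1],cv2.INTER_CUBIC),a
E
python3 -c "
from h import *
s,M=st(); d=grab('wrist','w3'); grab('top','top3')
print(w2px(d,[s['tool_pos']+[0,0,.025]]))
"
```

```text
t 3.95 pos mm [500.2 415.8  54.5] jaw yaw 22.29 tilt [0.0022 0.0012] open 47.1 F [-0.6 -1.2  7.3] j [ 0.51  0.73  1.25 -0.    1.15  0.12]
[[323.69200352 325.73978043]]
```

View pics/w3.png

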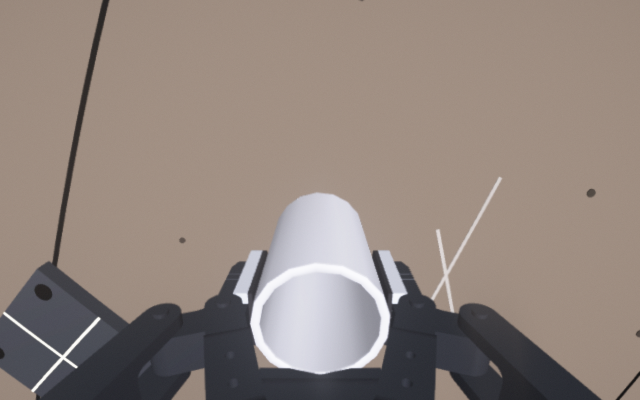

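Request:
{"op": "servo_tool", "data": {
  "steps": [
    {"tx":0,"ty":0,"tz":40,"wx":0,"wy":0,"wz":0},
    {"tx":0,"ty":0,"tz":80,"wx":0,"wy":0,"wz":0},
    {"tx":0,"ty":0,"tz":120,"wx":0,"wy":0,"wz":0},
    {"tx":14,"ty":-47,"tz":120,"wx":0,"wy":0,"wz":0},
    {"tx":28,"ty":-94,"tz":120,"wx":0,"wy":0,"wz":0}
  ]
}}

```text
t: 4.55
tool_pos: [0.5276, 0.3213, 0.174]
tool_rot: [-0.084, 1.568, 0.308]
contact_force: [1.5, -0.9, -2.8]
opening: 0.047
```

Request:
{"op": "servo_tool", "data": {
  "steps": [
    {"tx":14,"ty":-47,"tz":0,"wx":0,"wy":0,"wz":0},
    {"tx":28,"ty":-94,"tz":0,"wx":0,"wy":0,"wz":0},
    {"tx":42,"ty":-141,"tz":0,"wx":0,"wy":0,"wz":0},
    {"tx":56,"ty":-188,"tz":0,"wx":0,"wy":0,"wz":0},
    {"tx":70,"ty":-235,"tz":0,"wx":0,"wy":0,"wz":0}
  ]
}}

```text
t: 5.05
tool_pos: [0.5978, 0.0846, 0.1729]
tool_rot: [1.424, 1.571, 1.813]
contact_force: [0.6, 0.2, -2.3]
opening: 0.0467
```

Request:
{"op": "servo_tool", "data": {
  "steps": [
    {"tx":14,"ty":-47,"tz":0,"wx":0,"wy":0,"wz":0},
    {"tx":28,"ty":-94,"tz":0,"wx":0,"wy":0,"wz":0},
    {"tx":42,"ty":-141,"tz":0,"wx":0,"wy":0,"wz":0},
    {"tx":53,"ty":-172,"tz":0,"wx":0,"wy":0,"wz":0},
    {"tx":53,"ty":-172,"tz":0,"wx":0,"wy":0,"wz":0}
  ]
}}

```text
t: 5.55
tool_pos: [0.6512, -0.09, 0.1721]
tool_rot: [-1.953, 1.57, -1.569]
contact_force: [0.1, 0.7, -3.0]
opening: 0.047
```

Request:
{"op": "servo_tool", "data": {
  "steps": [
    {"tx":0,"ty":0,"tz":-40,"wx":0,"wy":0,"wz":0},
    {"tx":0,"ty":0,"tz":-60,"wx":0,"wy":0,"wz":0},
    {"tx":0,"ty":0,"tz":-60,"wx":0,"wy":0,"wz":0},
    {"tx":0,"ty":0,"tz":-60,"wx":0,"wy":0,"wz":0}
  ]
}}

```text
t: 5.95
tool_pos: [0.6509, -0.085, 0.1134]
tool_rot: [-0.542, 1.57, -0.152]
contact_force: [0.6, -1.1, -3.1]
opening: 0.047
```

```bash
python3 -c "
from h import *
s,M=st(); d=grab('wrist','w4'); grab('top','top4')
"
```

```text
t 5.95 pos mm [650.9 -85.  113.4] jaw yaw 22.32 tilt [ 0.0006 -0.0001] open 47.0 F [ 0.6 -1.1 -3.1] j [-0.31  0.68  1.17  0.    1.29 -0.7 ]
```

View pics/w4.png

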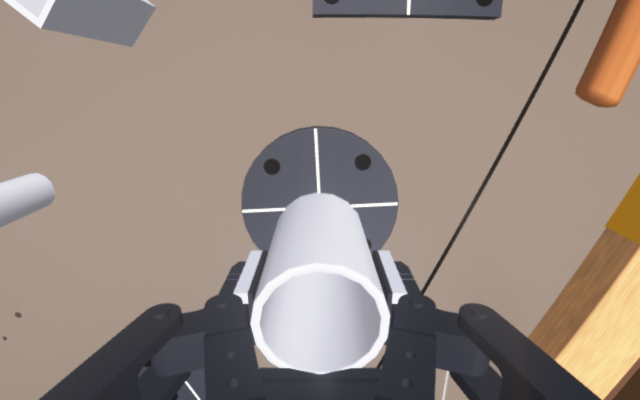

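```bash
python3 -c "
from h import *
d=load('w4'); print(px2w(d,[(320,207.5)],.01), px2w(d,[(320.5,318)],.139))
print(px2w(d,[(242,205),(398,202)],.01))
"
```

```text
[[ 0.65031284 -0.08627944  0.01      ]] [[ 0.64852478 -0.08201284  0.139     ]]
[[ 0.59926199 -0.10522529  0.01      ]
 [ 0.69902389 -0.06197056  0.01      ]]
```

```bash
python3 -c "
from h import *
for n,z,p in (('w4',.1389,[(320.5,263.5),(320.5,374),(252,318),(389.5,318)]),('w1',.08,[(315.5,172),(315.5,233),(283,202.5),(348,202.5)]),('w2',.08,[(327,199),(327,283),(280,241),(374,241)])):
  d=load(n); w=px2w(d,p,z); print(w[:2].mean(0),np.linalg.norm(w[0]-w[1]),np.linalg.norm(w[2]-w[3]))
"
```

```text
[ 0.64927583 -0.08383827  0.1389    ] 0.045461616748733114 0.04696557220517947
[0.49840949 0.41608861 0.08      ] 0.0472641768724895 0.04783399906103037
[0.49766658 0.41591365 0.08      ] 0.04597632478086754 0.04696452287415993
```

Request:
{"op": "servo_tool", "data": {
  "steps": [
    {"tx":1,"ty":-1,"tz":-25,"wx":0,"wy":0,"wz":0},
    {"tx":1,"ty":-1,"tz":-40,"wx":0,"wy":0,"wz":0},
    {"tx":1,"ty":-1,"tz":-46,"wx":0,"wy":0,"wz":0},
    {"tx":1,"ty":-1,"tz":-48,"wx":0,"wy":0,"wz":0},
    {"tx":1,"ty":-1,"tz":-48,"wx":0,"wy":0,"wz":0}
  ]
}}

```text
t: 6.55
tool_pos: [0.6522, -0.0865, 0.0656]
tool_rot: [-0.697, 1.569, -0.308]
contact_force: [0.4, -0.8, -2.0]
opening: 0.0465
```

```bash
python3 -c "
from h import *
s,M=st()
"
```

```text
t 6.55 pos mm [652.2 -86.5  65.6] jaw yaw 22.29 tilt [ 0.0016 -0.0005] open 46.5 F [ 0.4 -0.8 -2. ] j [-0.31  0.73  1.22  0.    1.19 -0.7 ]
```

Request:
{"op": "servo_tool", "data": {
  "steps": [
    {"tx":0,"ty":0,"tz":-1,"wx":0,"wy":0,"wz":0},
    {"tx":0,"ty":0,"tz":-1,"wx":0,"wy":0,"wz":0}
  ]
}}

```text
t: 6.75
tool_pos: [0.6522, -0.0866, 0.0646]
tool_rot: [-0.674, 1.569, -0.285]
contact_force: [0.5, 0.4, -0.6]
opening: 0.0469
```

Request:
{"op": "servo_tool", "data": {
  "steps": [
    {"tx":0,"ty":0,"tz":0,"wx":0,"wy":0,"wz":0},
    {"tx":0,"ty":0,"tz":0,"wx":0,"wy":0,"wz":0},
    {"tx":0,"ty":0,"tz":0,"wx":0,"wy":0,"wz":0},
    {"tx":0,"ty":0,"tz":0,"wx":0,"wy":0,"wz":0}
  ],
  "gripper": 90
}}

```text
t: 7.15
tool_pos: [0.6518, -0.0865, 0.0637]
tool_rot: [-0.615, 1.57, -0.226]
contact_force: [-0.1, 0.1, 0.3]
opening: 0.0769
```

Request:
{"op": "servo_tool", "data": {
  "steps": [
    {"tx":0,"ty":0,"tz":45,"wx":0,"wy":0,"wz":0},
    {"tx":0,"ty":0,"tz":90,"wx":0,"wy":0,"wz":0},
    {"tx":-35,"ty":-12,"tz":110,"wx":0,"wy":0,"wz":0},
    {"tx":-80,"ty":-25,"tz":110,"wx":0,"wy":0,"wz":0},
    {"tx":-120,"ty":-40,"tz":110,"wx":0,"wy":0,"wz":0}
  ],
  "gripper": 100
}}

```text
t: 7.65
tool_pos: [0.5301, -0.1264, 0.1742]
tool_rot: [-0.901, 1.569, -0.511]
contact_force: [-0.5, -0.9, 0.3]
opening: 0.0853
```

Request:
{"op": "servo_tool", "data": {
  "steps": [
    {"tx":-38,"ty":-15,"tz":-20,"wx":0,"wy":0,"wz":0},
    {"tx":-76,"ty":-30,"tz":-50,"wx":0,"wy":0,"wz":0},
    {"tx":-76,"ty":-30,"tz":-60,"wx":0,"wy":0,"wz":0},
    {"tx":-76,"ty":-30,"tz":-60,"wx":0,"wy":0,"wz":0}
  ]
}}

```text
t: 8.05
tool_pos: [0.455, -0.1566, 0.1129]
tool_rot: [2.121, 1.569, 2.509]
contact_force: [0.0, -0.7, 1.5]
opening: 0.0856
```

```bash
cat > t.py <<'E'
from h import *
import sys
# tile of named top-view things: name,x,y,z
def patch(d,c,z,half,N=260):
    a=np.linspace(half,-half,N); X,Y=np.meshgrid(c[0]+a,c[1]+a,indexing='ij')
    uv=w2px(d,np.c_[X.ravel(),Y.ravel(),np.full(X.size,z)]).astype(np.float32).reshape(N,N,2)
    return cv2.remap(d["img"],uv[...,0],uv[...,1],cv2.INTER_CUBIC)
def tiles(d,L,name,N=260):
    T=[]
    for x,y,z,h in L:
        p=patch(d,(x,y),z,h,N); T.append(p)
    cv2.imwrite(f"pics/{name}.png",cv2.cvtColor(np.hstack(T),cv2.COLOR_RGB2BGR))
E
python3 -c "
from t import *
s,M=st(); w=grab('wrist','w5'); d=grab('top','top5'); 
a=patch(w,(.4545,-.1566),.08,.04); b=patch(d,(.6515,-.0864),.01,.065); c=patch(d,(.6515,-.0864),.09,.065)
cv2.imwrite('pics/c5.png',cv2.cvtColor(np.hstack([a,b,c]),cv2.COLOR_RGB2BGR))
"
```

```text
t 8.05 pos mm [ 455.  -156.6  112.9] jaw yaw 22.2 tilt [-0.0016  0.0012] open 85.6 F [ 0.  -0.7  1.5] j [-0.58  0.42  1.69  0.    1.03 -0.97]
```

View pics/c5.png

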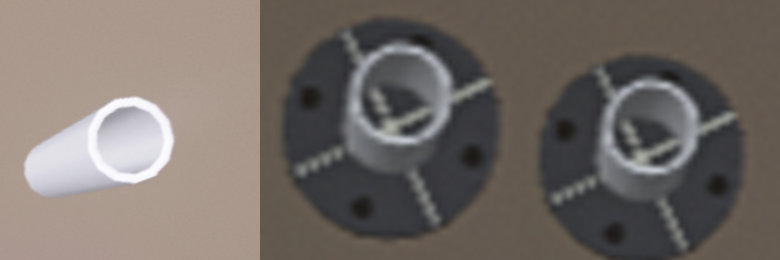

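```bash
python3 -c "
from t import *
d=load('top5')
b=patch(d,(.6515,-.0864),.01,.065); c=patch(d,(.6515,-.0864),.09,.065)
gb=b.mean(2);gc=c.mean(2)
print('rimcol',gc[:,125:136].mean(1)[60:190].astype(int).tolist()); print('rimrow',gc[119:130].mean(0)[60:200].astype(int).tolist())
m=cv2.morphologyEx((gb<80).astype(np.uint8),cv2.MORPH_CLOSE,np.ones((9,9)))
m=cv2.morphologyEx(m,cv2.MORPH_OPEN,np.ones((5,5)))
q=max(cv2.findContours(m,cv2.RETR_EXTERNAL,cv2.CHAIN_APPROX_NONE)[0],key=cv2.contourArea); print(cv2.fitEllipse(q),cv2.minEnclosingCircle(q))
print(gb[128,10:40].astype(int),gb[128,225:255].astype(int),gb[8:30,130].astype(int),gb[225:255,130].astype(int))
"
```

```text
rimcol [60, 58, 56, 55, 54, 54, 54, 54, 54, 53, 51, 50, 52, 56, 64, 73, 82, 92, 103, 115, 127, 137, 145, 150, 151, 148, 139, 127, 114, 100, 89, 81, 78, 78, 79, 81, 82, 82, 82, 83, 84, 85, 86, 87, 87, 88, 88, 89, 90, 91, 92, 93, 93, 92, 91, 90, 88, 86, 83, 78, 74, 69, 65, 61, 58, 55, 54, 54, 55, 55, 55, 55, 55, 56, 56, 55, 55, 54, 52, 51, 50, 52, 54, 56, 58, 62, 68, 78, 91, 105, 117, 128, 136, 139, 135, 128, 117, 108, 100, 96, 92, 91, 92, 98, 109, 127, 148, 169, 186, 196, 196, 185, 168, 147, 126, 107, 94, 87, 84, 83, 82, 80, 78, 78, 79, 81, 82, 82, 83, 83]
rimrow [57, 57, 58, 58, 58, 58, 58, 57, 57, 56, 55, 53, 53, 53, 56, 59, 62, 67, 72, 80, 91, 101, 111, 120, 128, 136, 141, 145, 145, 144, 139, 131, 120, 107, 95, 84, 76, 73, 74, 79, 85, 92, 98, 104, 110, 115, 118, 118, 115, 109, 102, 94, 85, 77, 70, 66, 62, 60, 57, 55, 55, 55, 57, 58, 59, 59, 60, 60, 60, 61, 62, 62, 62, 63, 64, 65, 66, 67, 69, 70, 73, 77, 80, 83, 86, 90, 95, 99, 103, 106, 108, 111, 114, 117, 118, 118, 119, 120, 121, 121, 121, 121, 122, 124, 128, 132, 136, 140, 143, 147, 150, 153, 154, 154, 152, 147, 141, 134, 126, 119, 114, 111, 109, 109, 109, 110, 111, 112, 114, 116, 118, 120, 122, 124, 125, 126, 124, 121, 118, 113]
((130.7299041748047, 126.80744171142578), (205.99862670898438, 207.38743591308594), 17.316709518432617) ((130.3238525390625, 128.43263244628906), 114.52297973632812)
[89 90 90 90 90 88 88 87 85 84 80 77 72 68 64 61 58 56 55 56 56 57 58 58
 58 58 58 58 58 58] [58 58 58 58 58 57 57 57 59 61 63 65 68 71 75 79 81 83 86 88 90 92 92 92
 91 91 91 90 90 90] [90 91 92 92 92 90 87 84 81 77 72 69 65 63 61 59 58 57 55 55 54 55] [58 58 58 58 57 56 54 52 51 51 53 55 59 63 68 71 76 80 83 85 87 89 90 91
 92 92 91 91 91 91]
```

Request:
{"op": "servo_tool", "data": {
  "steps": [
    {"tx":-1,"ty":0,"tz":-35,"wx":0,"wy":0,"wz":0},
    {"tx":-1,"ty":0,"tz":-58,"wx":0,"wy":0,"wz":0},
    {"tx":-1,"ty":0,"tz":-58,"wx":0,"wy":0,"wz":0}
  ]
}}

```text
t: 8.45
tool_pos: [0.4549, -0.1558, 0.0542]
tool_rot: [2.152, 1.568, 2.543]
contact_force: [0.2, 1.0, 0.9]
opening: 0.0858
```

Request:
{"op": "servo_tool", "data": {
  "steps": [
    {"tx":0,"ty":0,"tz":0,"wx":0,"wy":0,"wz":0},
    {"tx":0,"ty":0,"tz":0,"wx":0,"wy":0,"wz":0},
    {"tx":0,"ty":0,"tz":0,"wx":0,"wy":0,"wz":0},
    {"tx":0,"ty":0,"tz":0,"wx":0,"wy":0,"wz":0},
    {"tx":0,"ty":0,"tz":0,"wx":0,"wy":0,"wz":0}
  ],
  "gripper": 0
}}

```text
t: 8.95
tool_pos: [0.4551, -0.1567, 0.0564]
tool_rot: [-0.849, 1.569, -0.46]
contact_force: [-0.1, 0.3, 6.5]
opening: 0.0261
```

Request:
{"op": "servo_tool", "data": {
  "steps": [
    {"tx":0,"ty":0,"tz":0,"wx":0,"wy":0,"wz":0},
    {"tx":0,"ty":0,"tz":0,"wx":0,"wy":0,"wz":0},
    {"tx":0,"ty":0,"tz":0,"wx":0,"wy":0,"wz":0},
    {"tx":0,"ty":0,"tz":0,"wx":0,"wy":0,"wz":0}
  ]
}}

```text
t: 9.35
tool_pos: [0.4551, -0.1567, 0.0564]
tool_rot: [-0.834, 1.569, -0.445]
contact_force: [-0.3, 0.6, 7.0]
opening: 0.0258
```

```bash
python3 -c "
from h import *
s,M=st()"
```

```text
t 9.35 pos mm [ 455.1 -156.7   56.4] jaw yaw 22.28 tilt [ 0.0016 -0.0008] open 25.8 F [-0.3  0.6  7. ] j [-0.58  0.51  1.75  0.    0.87 -0.97]
```

Request:
{"op": "servo_tool", "data": {
  "steps": [
    {"tx":0,"ty":0,"tz":40,"wx":0,"wy":0,"wz":0},
    {"tx":20,"ty":-15,"tz":75,"wx":0,"wy":0,"wz":0},
    {"tx":58,"ty":-45,"tz":75,"wx":0,"wy":0,"wz":0},
    {"tx":96,"ty":-75,"tz":75,"wx":0,"wy":0,"wz":0},
    {"tx":134,"ty":-105,"tz":75,"wx":0,"wy":0,"wz":0}
  ]
}}

```text
t: 9.85
tool_pos: [0.5898, -0.2624, 0.1309]
tool_rot: [-0.96, 1.571, -0.571]
contact_force: [-0.6, -0.9, -1.7]
opening: 0.026
```

Request:
{"op": "servo_tool", "data": {
  "steps": [
    {"tx":8,"ty":-6,"tz":-20,"wx":0,"wy":0,"wz":0},
    {"tx":8,"ty":-6,"tz":-45,"wx":0,"wy":0,"wz":0},
    {"tx":8,"ty":-6,"tz":-55,"wx":0,"wy":0,"wz":0},
    {"tx":8,"ty":-6,"tz":-55,"wx":0,"wy":0,"wz":0},
    {"tx":8,"ty":-6,"tz":-55,"wx":0,"wy":0,"wz":0}
  ]
}}

```text
t: 10.35
tool_pos: [0.5968, -0.2675, 0.0766]
tool_rot: [-1.005, 1.57, -0.616]
contact_force: [-0.5, -0.5, -0.7]
opening: 0.0264
```

```bash
python3 -c "
from h import *
s,M=st(); grab('wrist','w6')"
```

```text
t 10.35 pos mm [ 596.8 -267.5   76.6] jaw yaw 22.29 tilt [ 0.0008 -0.0006] open 26.4 F [-0.5 -0.5 -0.7] j [-0.6   0.71  1.22 -0.    1.21 -0.99]
```

View pics/w6.png

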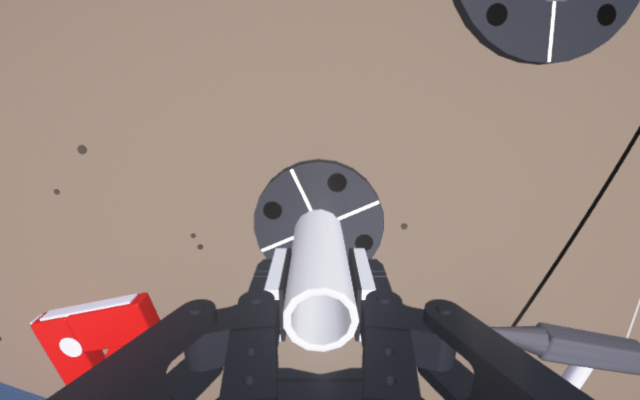

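Request:
{"op": "servo_tool", "data": {
  "steps": [
    {"tx":0,"ty":0,"tz":-5,"wx":0,"wy":0,"wz":0},
    {"tx":0,"ty":0,"tz":-9,"wx":0,"wy":0,"wz":0},
    {"tx":0,"ty":0,"tz":-10,"wx":0,"wy":0,"wz":0},
    {"tx":0,"ty":0,"tz":-10,"wx":0,"wy":0,"wz":0}
  ]
}}

```text
t: 10.8
tool_pos: [0.5968, -0.2676, 0.0665]
tool_rot: [-1.054, 1.57, -0.665]
contact_force: [-2.3, 0.0, 3.8]
opening: 0.0257
```

Request:
{"op": "servo_tool", "data": {
  "steps": [
    {"tx":0,"ty":0,"tz":0,"wx":0,"wy":0,"wz":0},
    {"tx":0,"ty":0,"tz":0,"wx":0,"wy":0,"wz":0},
    {"tx":0,"ty":0,"tz":0,"wx":0,"wy":0,"wz":0},
    {"tx":0,"ty":0,"tz":0,"wx":0,"wy":0,"wz":0}
  ],
  "gripper": 90
}}

```text
t: 11.2
tool_pos: [0.5967, -0.2674, 0.0655]
tool_rot: [1.819, 1.571, 2.208]
contact_force: [-0.5, 0.7, -0.0]
opening: 0.0766
```

Request:
{"op": "servo_tool", "data": {
  "steps": [
    {"tx":0,"ty":0,"tz":45,"wx":0,"wy":0,"wz":0},
    {"tx":0,"ty":0,"tz":90,"wx":0,"wy":0,"wz":0},
    {"tx":-20,"ty":35,"tz":120,"wx":0,"wy":0,"wz":0},
    {"tx":-40,"ty":80,"tz":120,"wx":0,"wy":0,"wz":0},
    {"tx":-60,"ty":125,"tz":120,"wx":0,"wy":0,"wz":0}
  ],
  "gripper": 100
}}

```text
t: 11.7
tool_pos: [0.5359, -0.1414, 0.1864]
tool_rot: [-0.791, 1.569, -0.403]
contact_force: [1.1, 0.3, -0.3]
opening: 0.0854
```

```bash
python3 -c "
from h import *
s,M=st()"
```

```text
t 11.7 pos mm [ 535.9 -141.4  186.4] jaw yaw 22.23 tilt [ 0.002  -0.0008] open 85.4 F [ 1.1  0.3 -0.3] j [-0.47  0.44  1.39  0.    1.3  -0.86]
```

Request:
{"op": "servo_tool", "data": {
  "steps": [
    {"tx":7,"ty":48,"tz":0,"wx":0,"wy":0,"wz":0.12},
    {"tx":14,"ty":96,"tz":0,"wx":0,"wy":0,"wz":0.24},
    {"tx":21,"ty":144,"tz":0,"wx":0,"wy":0,"wz":0.36},
    {"tx":28,"ty":192,"tz":0,"wx":0,"wy":0,"wz":0.48},
    {"tx":35,"ty":240,"tz":0,"wx":0,"wy":0,"wz":0.6}
  ]
}}

```text
t: 12.2
tool_pos: [0.5716, 0.0995, 0.1857]
tool_rot: [-1.145, 1.57, -0.152]
contact_force: [0.6, -1.6, 0.3]
opening: 0.0856
```

Request:
{"op": "servo_tool", "data": {
  "steps": [
    {"tx":7,"ty":48,"tz":0,"wx":0,"wy":0,"wz":0.12},
    {"tx":14,"ty":96,"tz":0,"wx":0,"wy":0,"wz":0.12},
    {"tx":20,"ty":144,"tz":-30,"wx":0,"wy":0,"wz":0.12},
    {"tx":20,"ty":167,"tz":-66,"wx":0,"wy":0,"wz":0.12},
    {"tx":20,"ty":167,"tz":-66,"wx":0,"wy":0,"wz":0.12}
  ]
}}

```text
t: 12.7
tool_pos: [0.5888, 0.2675, 0.1139]
tool_rot: [2.205, 1.561, -2.965]
contact_force: [-1.0, -0.4, -0.2]
opening: 0.0855
```

Request:
{"op": "servo_tool", "data": {
  "steps": [
    {"tx":0,"ty":0,"tz":0,"wx":0,"wy":0,"wz":0}
  ]
}}

```text
t: 12.8
tool_pos: [0.5915, 0.2648, 0.119]
tool_rot: [2.471, 1.569, -2.703]
contact_force: [-0.2, -0.2, 1.4]
opening: 0.0854
```

```bash
python3 -c "
from t import *
s,M=st(); d=grab('top','top7'); w=grab('wrist','w7')
a=patch(w,(.5909,.2661),.08,.04);b=patch(d,(.5973,-.2674),.01,.05); c=patch(d,(.5973,-.2674),.09,.05)
cv2.imwrite('pics/c7.png',cv2.cvtColor(np.hstack([a,b,c]),cv2.COLOR_RGB2BGR))
"
```

```text
t 12.8 pos mm [591.5 264.8 119. ] jaw yaw 63.6 tilt [-0.0012 -0.0006] open 85.4 F [-0.2 -0.2  1.4] j [ 0.24  0.66  1.19 -0.    1.29 -0.87]
```

View pics/c7.png

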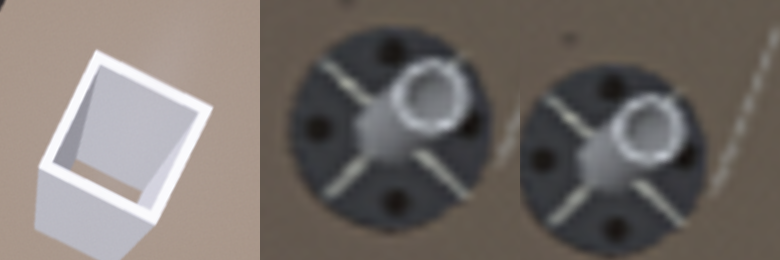

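Request:
{"op": "servo_tool", "data": {
  "steps": [
    {"tx":-1,"ty":1,"tz":-35,"wx":0,"wy":0,"wz":0},
    {"tx":-1,"ty":1,"tz":-65,"wx":0,"wy":0,"wz":0},
    {"tx":-1,"ty":1,"tz":-65,"wx":0,"wy":0,"wz":0}
  ]
}}

```text
t: 13.2
tool_pos: [0.5897, 0.264, 0.0525]
tool_rot: [2.296, 1.566, -2.88]
contact_force: [-0.8, -1.4, -0.2]
opening: 0.0853
```

Request:
{"op": "servo_tool", "data": {
  "steps": [
    {"tx":0,"ty":0,"tz":0,"wx":0,"wy":0,"wz":0},
    {"tx":0,"ty":0,"tz":0,"wx":0,"wy":0,"wz":0},
    {"tx":0,"ty":0,"tz":0,"wx":0,"wy":0,"wz":0},
    {"tx":0,"ty":0,"tz":0,"wx":0,"wy":0,"wz":0},
    {"tx":0,"ty":0,"tz":0,"wx":0,"wy":0,"wz":0}
  ],
  "gripper": 0
}}

```text
t: 13.7
tool_pos: [0.5915, 0.2656, 0.0565]
tool_rot: [-0.986, 1.568, 0.123]
contact_force: [-0.2, -0.9, 5.6]
opening: 0.0394
```

Request:
{"op": "servo_tool", "data": {
  "steps": [
    {"tx":0,"ty":0,"tz":0,"wx":0,"wy":0,"wz":0},
    {"tx":0,"ty":0,"tz":0,"wx":0,"wy":0,"wz":0},
    {"tx":0,"ty":0,"tz":0,"wx":0,"wy":0,"wz":0}
  ]
}}

```text
t: 14.0
tool_pos: [0.5915, 0.2656, 0.0565]
tool_rot: [-0.995, 1.568, 0.114]
contact_force: [0.3, -0.6, 6.5]
opening: 0.0393
```

```bash
python3 -c "
from h import *
s,M=st()"
```

```text
t 14.0 pos mm [591.5 265.6  56.5] jaw yaw 63.55 tilt [0.0032 0.0004] open 39.3 F [ 0.3 -0.6  6.5] j [ 0.24  0.73  1.26 -0.    1.15 -0.87]
```

Request:
{"op": "servo_tool", "data": {
  "steps": [
    {"tx":0,"ty":0,"tz":40,"wx":0,"wy":0,"wz":0},
    {"tx":-20,"ty":1,"tz":75,"wx":0,"wy":0,"wz":0.01},
    {"tx":-68,"ty":3,"tz":75,"wx":0,"wy":0,"wz":0.02},
    {"tx":-116,"ty":5,"tz":75,"wx":0,"wy":0,"wz":0.03},
    {"tx":-164,"ty":7,"tz":75,"wx":0,"wy":0,"wz":0.05}
  ]
}}

```text
t: 14.5
tool_pos: [0.4248, 0.2723, 0.1301]
tool_rot: [-0.778, 1.57, 0.381]
contact_force: [0.1, 1.4, -2.4]
opening: 0.0395
```

Request:
{"op": "servo_tool", "data": {
  "steps": [
    {"tx":-45,"ty":2,"tz":0,"wx":0,"wy":0,"wz":0},
    {"tx":-45,"ty":2,"tz":-35,"wx":0,"wy":0,"wz":0},
    {"tx":-45,"ty":2,"tz":-50,"wx":0,"wy":0,"wz":0},
    {"tx":-45,"ty":2,"tz":-50,"wx":0,"wy":0,"wz":0},
    {"tx":-45,"ty":2,"tz":-50,"wx":0,"wy":0,"wz":0}
  ]
}}

```text
t: 15.0
tool_pos: [0.3821, 0.2747, 0.0802]
tool_rot: [-0.782, 1.57, 0.377]
contact_force: [0.7, -0.3, -2.5]
opening: 0.0394
```

```bash
python3 -c "
from h import *
s,M=st(); grab('wrist','w8')"
```

```text
t 15.0 pos mm [382.1 274.7  80.2] jaw yaw 66.4 tilt [0.0006 0.0002] open 39.4 F [ 0.7 -0.3 -2.5] j [ 0.37  0.46  1.76  0.    0.92 -0.79]
```

View pics/w8.png

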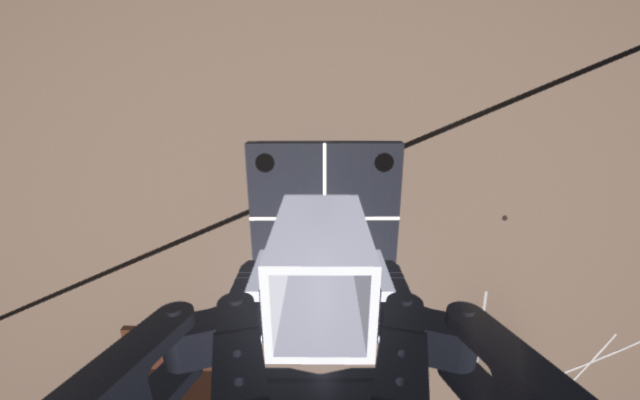

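Request:
{"op": "servo_tool", "data": {
  "steps": [
    {"tx":0,"ty":0,"tz":-7,"wx":0,"wy":0,"wz":0},
    {"tx":0,"ty":0,"tz":-12,"wx":0,"wy":0,"wz":0},
    {"tx":0,"ty":0,"tz":-14,"wx":0,"wy":0,"wz":0},
    {"tx":0,"ty":0,"tz":-14,"wx":0,"wy":0,"wz":0}
  ]
}}

```text
t: 15.45
tool_pos: [0.3818, 0.2746, 0.0664]
tool_rot: [-1.067, 1.57, 0.092]
contact_force: [-3.2, -1.1, 11.5]
opening: 0.0391
```

Request:
{"op": "servo_tool", "data": {
  "steps": [
    {"tx":0,"ty":0,"tz":0,"wx":0,"wy":0,"wz":0},
    {"tx":0,"ty":0,"tz":0,"wx":0,"wy":0,"wz":0},
    {"tx":0,"ty":0,"tz":0,"wx":0,"wy":0,"wz":0},
    {"tx":0,"ty":0,"tz":0,"wx":0,"wy":0,"wz":0}
  ],
  "gripper": 90
}}

```text
t: 15.85
tool_pos: [0.3817, 0.2745, 0.0655]
tool_rot: [2.154, 1.571, -2.97]
contact_force: [-0.1, 0.1, 0.1]
opening: 0.0766
```

Request:
{"op": "servo_tool", "data": {
  "steps": [
    {"tx":0,"ty":0,"tz":45,"wx":0,"wy":0,"wz":0},
    {"tx":0,"ty":0,"tz":90,"wx":0,"wy":0,"wz":0},
    {"tx":14,"ty":-45,"tz":100,"wx":0,"wy":0,"wz":0.02},
    {"tx":28,"ty":-90,"tz":100,"wx":0,"wy":0,"wz":0.04},
    {"tx":42,"ty":-135,"tz":100,"wx":0,"wy":0,"wz":0.06}
  ],
  "gripper": 100
}}

```text
t: 16.35
tool_pos: [0.424, 0.1382, 0.1661]
tool_rot: [-1.193, 1.569, 0.029]
contact_force: [1.2, 0.1, 0.4]
opening: 0.0854
```

```bash
python3 -c "
from h import *
s,M=st()"
```

```text
t 16.35 pos mm [424.  138.2 166.1] jaw yaw 69.97 tilt [0.0015 0.    ] open 85.4 F [1.2 0.1 0.4] j [ 0.05  0.29  1.71 -0.    1.14 -1.17]
```

Request:
{"op": "servo_tool", "data": {
  "steps": [
    {"tx":15,"ty":-45,"tz":0,"wx":0,"wy":0,"wz":0.02},
    {"tx":30,"ty":-90,"tz":0,"wx":0,"wy":0,"wz":0.04},
    {"tx":45,"ty":-135,"tz":-20,"wx":0,"wy":0,"wz":0.056},
    {"tx":51,"ty":-150,"tz":-51,"wx":0,"wy":0,"wz":0.056},
    {"tx":51,"ty":-150,"tz":-51,"wx":0,"wy":0,"wz":0.056}
  ]
}}

```text
t: 16.85
tool_pos: [0.4738, -0.0122, 0.1117]
tool_rot: [1.622, 1.565, 2.893]
contact_force: [0.2, -0.3, 1.0]
opening: 0.0852
```

Request:
{"op": "servo_tool", "data": {
  "steps": [
    {"tx":0,"ty":0,"tz":0,"wx":0,"wy":0,"wz":0}
  ]
}}

```text
t: 16.95
tool_pos: [0.4744, -0.0102, 0.1146]
tool_rot: [1.474, 1.569, 2.748]
contact_force: [0.1, -0.2, 0.6]
opening: 0.0856
```

```bash
python3 -c "
from t import *
s,M=st(); d=grab('top','top9'); w=grab('wrist','w9'); D=load('top2')
a=patch(w,(.4749,-.0119),.08,.045);b=patch(d,(.3818,.2749),.09,.06); c=patch(d,(.3818,.2749),.01,.06)
cv2.imwrite('pics/c9.png',cv2.cvtColor(np.hstack([a,b,c]),cv2.COLOR_RGB2BGR))
"
```

```text
t 16.95 pos mm [474.4 -10.2 114.6] jaw yaw 73.01 tilt [-0.0014  0.0006] open 85.6 F [ 0.1 -0.2  0.6] j [-0.27  0.41  1.71  0.    1.03 -1.55]
```

View pics/c9.png

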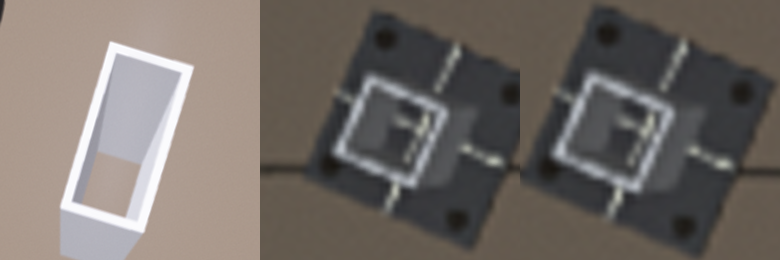

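Request:
{"op": "servo_tool", "data": {
  "steps": [
    {"tx":1,"ty":-1,"tz":-35,"wx":0,"wy":0,"wz":0},
    {"tx":1,"ty":-1,"tz":-58,"wx":0,"wy":0,"wz":0},
    {"tx":1,"ty":-1,"tz":-60,"wx":0,"wy":0,"wz":0}
  ]
}}

```text
t: 17.35
tool_pos: [0.4748, -0.0102, 0.0538]
tool_rot: [1.567, 1.568, 2.844]
contact_force: [0.3, 0.4, 0.1]
opening: 0.0852
```

Request:
{"op": "servo_tool", "data": {
  "steps": [
    {"tx":0,"ty":0,"tz":0,"wx":0,"wy":0,"wz":0},
    {"tx":0,"ty":0,"tz":0,"wx":0,"wy":0,"wz":0},
    {"tx":0,"ty":0,"tz":0,"wx":0,"wy":0,"wz":0},
    {"tx":0,"ty":0,"tz":0,"wx":0,"wy":0,"wz":0},
    {"tx":0,"ty":0,"tz":0,"wx":0,"wy":0,"wz":0}
  ],
  "gripper": 0
}}

```text
t: 17.85
tool_pos: [0.4761, -0.0114, 0.0555]
tool_rot: [-1.46, 1.569, -0.185]
contact_force: [-1.5, 1.7, 6.9]
opening: 0.0295
```

Request:
{"op": "servo_tool", "data": {
  "steps": [
    {"tx":0,"ty":0,"tz":0,"wx":0,"wy":0,"wz":0},
    {"tx":0,"ty":0,"tz":0,"wx":0,"wy":0,"wz":0},
    {"tx":0,"ty":0,"tz":0,"wx":0,"wy":0,"wz":0},
    {"tx":0,"ty":0,"tz":0,"wx":0,"wy":0,"wz":0}
  ]
}}

```text
t: 18.25
tool_pos: [0.4761, -0.0114, 0.0556]
tool_rot: [-1.444, 1.569, -0.169]
contact_force: [-2.2, 0.9, 7.3]
opening: 0.0293
```

```bash
python3 -c "
from h import *
s,M=st()"
```

```text
t 18.25 pos mm [476.1 -11.4  55.6] jaw yaw 73.05 tilt [ 0.0018 -0.0003] open 29.3 F [-2.2  0.9  7.3] j [-0.27  0.51  1.77  0.    0.86 -1.55]
```

Request:
{"op": "servo_tool", "data": {
  "steps": [
    {"tx":0,"ty":0,"tz":40,"wx":0,"wy":0,"wz":0},
    {"tx":16,"ty":9,"tz":75,"wx":0,"wy":0,"wz":0.12},
    {"tx":56,"ty":31,"tz":75,"wx":0,"wy":0,"wz":0.24},
    {"tx":96,"ty":53,"tz":75,"wx":0,"wy":0,"wz":0.36},
    {"tx":132,"ty":72,"tz":75,"wx":0,"wy":0,"wz":0.48}
  ]
}}

```text
t: 18.75
tool_pos: [0.6089, 0.0617, 0.1299]
tool_rot: [-1.765, 1.571, -0.005]
contact_force: [0.9, 0.4, -2.6]
opening: 0.0294
```

Request:
{"op": "servo_tool", "data": {
  "steps": [
    {"tx":33,"ty":18,"tz":0,"wx":0,"wy":0,"wz":0.12},
    {"tx":33,"ty":18,"tz":-25,"wx":0,"wy":0,"wz":0.207},
    {"tx":33,"ty":18,"tz":-50,"wx":0,"wy":0,"wz":0.207},
    {"tx":33,"ty":18,"tz":-50,"wx":0,"wy":0,"wz":0.207},
    {"tx":33,"ty":18,"tz":-50,"wx":0,"wy":0,"wz":0.207}
  ]
}}

```text
t: 19.25
tool_pos: [0.6406, 0.0785, 0.0799]
tool_rot: [1.144, 1.57, 3.106]
contact_force: [-0.1, 0.2, -2.5]
opening: 0.0294
```

```bash
python3 -c "
from h import *
s,M=st(); grab('wrist','w10')"
```

```text
t 19.25 pos mm [640.6  78.5  79.9] jaw yaw 112.39 tilt [-0.0006  0.    ] open 29.4 F [-0.1  0.2 -2.5] j [-0.06  0.7   1.24 -0.    1.2  -2.02]
```

View pics/w10.png

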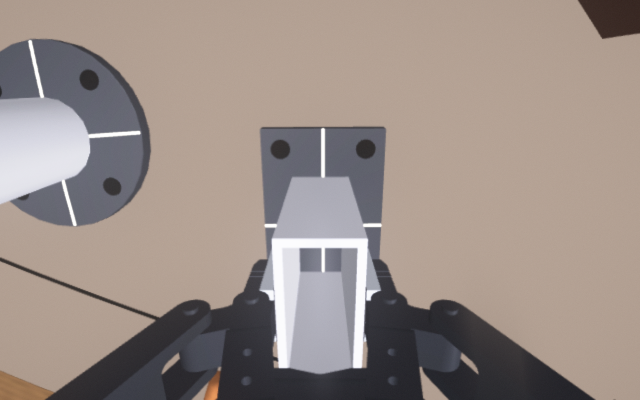

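Request:
{"op": "servo_tool", "data": {
  "steps": [
    {"tx":1,"ty":0,"tz":-7,"wx":0,"wy":0,"wz":0},
    {"tx":1,"ty":0,"tz":-12,"wx":0,"wy":0,"wz":0},
    {"tx":1,"ty":0,"tz":-14,"wx":0,"wy":0,"wz":0},
    {"tx":1,"ty":0,"tz":-14,"wx":0,"wy":0,"wz":0}
  ]
}}

```text
t: 19.7
tool_pos: [0.6417, 0.0785, 0.0657]
tool_rot: [-2.066, 1.571, -0.104]
contact_force: [-0.1, 0.2, -3.2]
opening: 0.0292
```

Request:
{"op": "servo_tool", "data": {
  "steps": [
    {"tx":0,"ty":0,"tz":0,"wx":0,"wy":0,"wz":0},
    {"tx":0,"ty":0,"tz":0,"wx":0,"wy":0,"wz":0},
    {"tx":0,"ty":0,"tz":0,"wx":0,"wy":0,"wz":0},
    {"tx":0,"ty":0,"tz":0,"wx":0,"wy":0,"wz":0}
  ],
  "gripper": 90
}}

```text
t: 20.1
tool_pos: [0.6418, 0.0785, 0.0658]
tool_rot: [-2.003, 1.57, -0.041]
contact_force: [0.6, -0.9, 0.7]
opening: 0.0769
```

Request:
{"op": "servo_tool", "data": {
  "steps": [
    {"tx":0,"ty":0,"tz":45,"wx":0,"wy":0,"wz":0},
    {"tx":0,"ty":0,"tz":90,"wx":0,"wy":0,"wz":0},
    {"tx":-45,"ty":0,"tz":120,"wx":0,"wy":0,"wz":0},
    {"tx":-92,"ty":0,"tz":130,"wx":0,"wy":0,"wz":0},
    {"tx":-140,"ty":0,"tz":130,"wx":0,"wy":0,"wz":0}
  ]
}}

```text
t: 20.6
tool_pos: [0.5008, 0.0785, 0.1973]
tool_rot: [-2.045, 1.566, -0.083]
contact_force: [0.8, 0.5, -0.2]
opening: 0.0767
```

Request:
{"op": "servo_tool", "data": {
  "steps": [
    {"tx":-45,"ty":-15,"tz":10,"wx":0,"wy":0,"wz":0},
    {"tx":-90,"ty":-30,"tz":20,"wx":0,"wy":0,"wz":0},
    {"tx":-130,"ty":-50,"tz":20,"wx":0,"wy":0,"wz":0},
    {"tx":-130,"ty":-50,"tz":20,"wx":0,"wy":0,"wz":0}
  ]
}}

```text
t: 21.0
tool_pos: [0.3678, 0.028, 0.2158]
tool_rot: [1.501, 1.57, -2.822]
contact_force: [-0.0, 0.2, -0.2]
opening: 0.0769
```

```bash
python3 -c "
from t import *
s,M=st(); d=grab('top','top11'); grab('side','side11')
L=[('o',.6407,.0783,.075),('l',.6515,-.0864,.075),('s',.5973,-.2674,.075)]
rows=[np.hstack([patch(d,(x,y),z,h) for _,x,y,h in L]) for z in (.01,.09)]
cv2.imwrite('pics/c11.png',cv2.cvtColor(np.vstack(rows),cv2.COLOR_RGB2BGR))
"
```

```text
t 21.0 pos mm [367.8  28.  215.8] jaw yaw 112.32 tilt [-0.0009 -0.0003] open 76.9 F [-0.   0.2 -0.2] j [-0.25  0.09  1.8  -0.    1.24 -2.21]
```

View pics/c11.png

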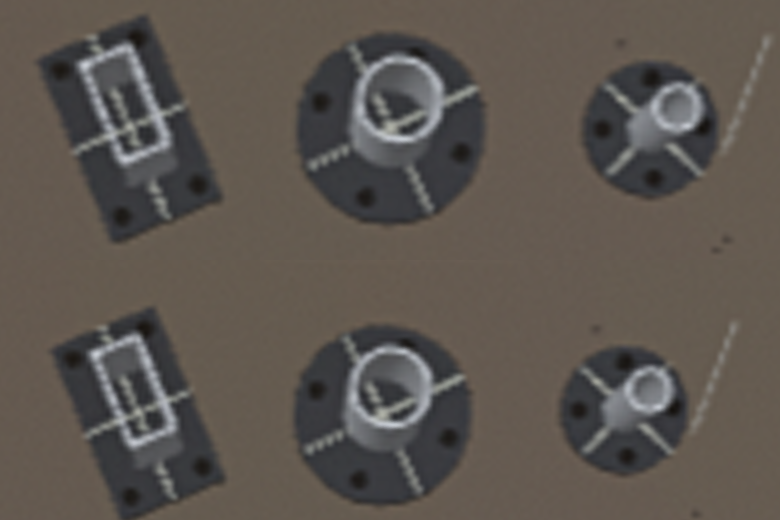

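View pics/side11.png

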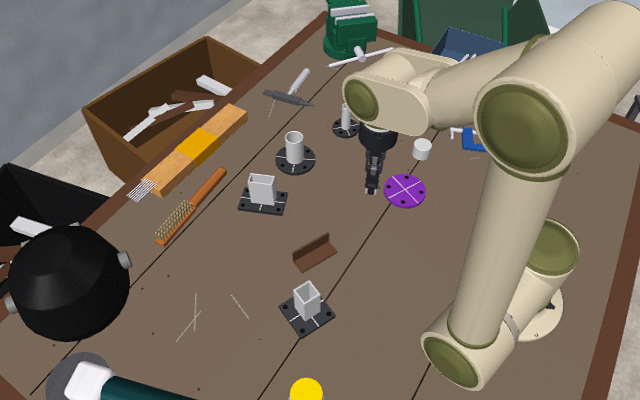

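```bash
cat > q.py <<'E'
from t import *
import sys
def meas(d,c,half=.075,N=600):
    k=2*half/(N-1); o=[]
    g=patch(d,c,.01,half,N).mean(2)
    m=cv2.morphologyEx((g<76).astype(np.uint8),cv2.MORPH_OPEN,np.ones((9,9)))
    q=max(cv2.findContours(m,cv2.RETR_EXTERNAL,cv2.CHAIN_APPROX_NONE)[0],key=cv2.contourArea)
    g9=patch(d,c,.09,half,N).mean(2); out=[]
    for th in (125,135,145):
        m9=(g9>th).astype(np.uint8)
        n,lab,stt,cen=cv2.connectedComponentsWithStats(m9)
        pts=[np.argwhere(lab==i)[:,::-1] for i in range(1,n) if stt[i,4]>60 and np.hypot(*(cen[i]-N/2))<.036/k]
        out.append((th,np.vstack(pts).astype(np.float32)))
    def rep(tag,p):
        (x,y),(w,h),a=cv2.minAreaRect(p)
        print(tag,"xy mm",np.round([1e3*(c[0]+half-y*k),1e3*(c[1]+half-x*k)],1),"wh",np.round([w*k*1e3,h*k*1e3],1),"ang",round(a,1))
    rep("plate",cv2.convexHull(q))
    for th,p in out: rep(f"rim{th}",p)
if __name__=="__main__":
    d=load(sys.argv[1])
    for n,c in dict(o=(.6407,.0783),l=(.6515,-.0864),s=(.5973,-.2674),q=(.3818,.2749)).items(): print(n); meas(d,c)
E
python3 q.py top11; echo; python3 q.py top9 | tail -5
```

```text
o
plate xy mm [606.2  82.5] wh [58.8 36.9] ang 66.6
rim125 xy mm [639.9  73.4] wh [65.6 54.4] ang 88.4
rim135 xy mm [640.4  76. ] wh [61.9 36.5] ang 67.3
rim145 xy mm [640.1  76. ] wh [60.8 35.1] ang 67.2
l
plate xy mm [638.4 -61.3] wh [111.4  55. ] ang 63.6
rim125 xy mm [653.5 -95. ] wh [47.7 67.8] ang 85.4
rim135 xy mm [650.6 -90.9] wh [58.7 47.8] ang 26.6
rim145 xy mm [652.5 -87.7] wh [47.5 46.5] ang 8.3
s
plate xy mm [ 582.7 -253.5] wh [78.7 38.9] ang 43.4
rim125 xy mm [ 592.8 -255.4] wh [46.5 41.5] ang 13.4
rim135 xy mm [ 598.4 -257.8] wh [44.5 35.6] ang 30.5
rim145 xy mm [ 599.3 -261.5] wh [43.4 31.6] ang 43.0
q
plate xy mm [366.4 239.8] wh [78.3 92.9] ang 23.2
rim125 xy mm [376.  276.8] wh [42.3 53.5] ang 24.4
rim135 xy mm [376.2 276.6] wh [41.6 52.2] ang 24.1
rim145 xy mm [377.9 275.8] wh [41.  47.8] ang 24.1

q
plate xy mm [366.3 239.7] wh [78.  92.9] ang 23.2
rim125 xy mm [375.9 276.7] wh [42.2 53.2] ang 24.1
rim135 xy mm [376.2 276.6] wh [41.5 52. ] ang 24.1
rim145 xy mm [377.9 275.8] wh [40.9 47.7] ang 24.1
```

```bash
cat > p.py <<'E'
from t import *
import sys
def prof(d,c,yaw,z,axis,span,rng):
    t=np.arange(-rng,rng,.00025); s=np.linspace(-span,span,41)
    e=np.array([np.cos(yaw),np.sin(yaw)]); f=np.array([-e[1],e[0]])
    if axis: e,f=f,e
    P=np.array(c)+t[:,None,None]*e+s[None,:,None]*f
    uv=w2px(d,np.c_[P.reshape(-1,2),np.full(P.size//2,z)]).astype(np.float32).reshape(len(t),41,2)
    return t,cv2.remap(d["img"],uv[...,0],uv[...,1],cv2.INTER_CUBIC).mean(2)
def peaks(d,c,yaw,axis,span,w):
    t,G=prof(d,c,yaw,.09,axis,span,w+.01); g=np.median(G,1); r=[]
    for s in(-1,1):
        k=np.abs(t-s*w)<.006; r.append(1e3*t[k][np.argmax(g[k])])
    return r
def edges(d,c,yaw,axis,span,w):
    t,G=prof(d,c,yaw,.01,axis,span,w+.01); g=np.median(G,1); r=[]
    for s in(-1,1):
        k=np.abs(t-s*w)<.008; gg=np.abs(np.gradient(g[k])); r.append(1e3*(t[k]*gg**3).sum()/(gg**3).sum())
    return r
S=dict(o=((.6407,.0783),22.4,.0285,.0135,.0575,.035),q=((.3818,.2749),-23.5,.0185,.0185,.045,.045),l=((.6515,-.0864),0,.02225,.02225,.055,.055),s=((.5973,-.2674),0,.012,.012,.039,.039))
for a in sys.argv[1:]:
    d=load(a)
    for n,(c,yw,rx,ry,px,py) in S.items():
        y=np.radians(yw); rnd=n in'ls'
        R_=[peaks(d,c,y,0,.002 if rnd else ry*.7,rx),peaks(d,c,y,1,.002 if rnd else rx*.7,ry)]
        E_=[edges(d,c,y,0,.004 if rnd else py*.8,px),edges(d,c,y,1,.004 if rnd else px*.8,py)]
        print(a,n,"rim",np.round(R_,1).tolist(),"plate",np.round(E_,1).tolist(),"offset",np.round(np.mean(R_,1)-np.mean(E_,1),1))
        if not rnd: # angles: side walls shift between the two halves of their length
            def slope(z,axis,sp,w,peak):
                t,G=prof(d,c,y,z,axis,sp,w+.01); h=[np.median(G[:,:13],1),np.median(G[:,-13:],1)]; o=[]
                for s in(-1,1):
                    k=np.abs(t-s*w)<.006
                    v=[(t[k]*np.abs(x)).sum()/np.abs(x).sum() for x in ((hh[k]-hh[k].min())**4 if peak else np.gradient(hh[k])**3 for hh in h)]
                    o.append(np.degrees((v[1]-v[0])/(2*sp*28/40))*(-1 if axis==0 else 1))
                return np.round(o,1)
            print("   turn from nominal: rim",slope(.09,0,ry*.7,rx,1),slope(.09,1,rx*.7,ry,1),"plate",slope(.01,0,py*.8,px,0),slope(.01,1,px*.8,py,0))
E
python3 p.py top11 top9
```

```text
top11 o rim [[-30.0, 26.8], [-15.2, 11.0]] plate [[-58.4, 53.8], [-35.0, 34.8]] offset [ 0.6 -2. ]
   turn from nominal: rim [-0.3  1.2] [ 0.1 -0.1] plate [0.9 0.2] [0.3 0.3]
top11 q rim [[-19.0, 17.8], [-19.2, 17.3]] plate [[-46.0, 44.6], [-45.8, 38.2]] offset [0.1 2.8]
   turn from nominal: rim [-0.6  1.3] [6.7 0.1] plate [0.1 0.5] [0.  2.9]
top11 l rim [[-20.0, 23.0], [-22.0, 21.3]] plate [[-54.9, 55.9], [-55.0, 53.9]] offset [1.  0.2]
top11 s rim [[-11.0, 12.0], [-10.0, 12.5]] plate [[-39.1, 38.0], [-39.5, 37.4]] offset [1.1 2.3]
top9 o rim [[-29.0, 32.5], [-19.2, 16.5]] plate [[-58.4, 58.8], [-35.0, 34.7]] offset [ 1.6 -1.2]
   turn from nominal: rim [ -1.4 -17.4] [2.5 8.5] plate [1.  0.6] [0.2 0.4]
top9 q rim [[-18.7, 17.8], [-19.2, 17.3]] plate [[-46.0, 44.6], [-45.8, 38.0]] offset [0.2 2.9]
   turn from nominal: rim [-0.6  1.3] [6.7 0. ] plate [0.1 0.4] [-0.   0.8]
top9 l rim [[-20.0, 23.0], [-22.0, 21.3]] plate [[-55.0, 55.9], [-55.0, 53.8]] offset [1.  0.2]
top9 s rim [[-10.7, 12.0], [-10.0, 12.5]] plate [[-39.1, 38.0], [-39.7, 37.1]] offset [1.2 2.6]
```

```bash
cat > r.py <<'E'
from p import *
from scipy.optimize import least_squares
def circ(d,c,z,r,kind):
    th=np.radians(np.arange(0,360,4)); t=np.arange(r-.007,r+.007,.0002); pts=[]
    P=np.stack([c[0]+t[None]*np.cos(th)[:,None],c[1]+t[None]*np.sin(th)[:,None],np.full((len(th),len(t)),z)],-1)
    uv=w2px(d,P).astype(np.float32).reshape(len(th),len(t),2)
    G=cv2.remap(d["img"],uv[...,0],uv[...,1],cv2.INTER_CUBIC).mean(2)
    for a,g in zip(th,G):
        x=g if kind=="peak" else np.gradient(g); i=np.argmax(x); pts.append((c[0]+t[i]*np.cos(a),c[1]+t[i]*np.sin(a)))
    p=np.array(pts); f=least_squares(lambda q:np.hypot(p[:,0]-q[0],p[:,1]-q[1])-q[2],[*c,r],loss="soft_l1",f_scale=.0003)
    return 1e3*f.x
for a in("top11","top7","top5"):
    d=load(a)
    for n,c,rr,rd in(("l",(.6515,-.0864),.02225,.055),("s",(.5973,-.2674),.012,.039)):
        u,v=circ(d,c,.09,rr,"peak"),circ(d,c,.01,rd,"edge"); print(a,n,np.round(u,1),np.round(v,1),"off",np.round((u-v)[:2],1))
E
python3 r.py
```

```text
top11 l [652.8 -86.9  21.8] [651.5 -86.8  55.2] off [ 1.3 -0.1]
top11 s [ 597.5 -266.4   11.2] [ 597.3 -267.5   39.4] off [0.2 1.1]
top7 l [652.8 -86.9  21.8] [651.7 -86.9  55.2] off [1.1 0. ]
top7 s [ 597.5 -266.4   11.2] [ 597.3 -267.6   39.4] off [0.2 1.2]
top5 l [652.8 -86.9  21.8] [651.5 -86.8  55.2] off [ 1.3 -0.1]
top5 s [ 595.3 -274.2   11.7] [ 597.3 -267.5   39.3] off [-2.  -6.7]
```

Request:
{"op": "servo_tool", "data": {
  "steps": [
    {"tx":45,"ty":8,"tz":0,"wx":0,"wy":0,"wz":0},
    {"tx":92,"ty":17,"tz":0,"wx":0,"wy":0,"wz":0},
    {"tx":140,"ty":26,"tz":0,"wx":0,"wy":0,"wz":0},
    {"tx":188,"ty":35,"tz":0,"wx":0,"wy":0,"wz":0},
    {"tx":236,"ty":44,"tz":-10,"wx":0,"wy":0,"wz":0}
  ],
  "gripper": 100
}}

```text
t: 21.6
tool_pos: [0.611, 0.0739, 0.2058]
tool_rot: [-2.003, 1.568, -0.04]
contact_force: [1.1, -1.3, 0.6]
opening: 0.0855
```

Request:
{"op": "servo_tool", "data": {
  "steps": [
    {"tx":38,"ty":6.5,"tz":-20,"wx":0,"wy":0,"wz":0},
    {"tx":38,"ty":6.5,"tz":-60,"wx":0,"wy":0,"wz":0},
    {"tx":38,"ty":6.5,"tz":-80,"wx":0,"wy":0,"wz":0},
    {"tx":38,"ty":6.5,"tz":-80,"wx":0,"wy":0,"wz":0},
    {"tx":38,"ty":6.5,"tz":-80,"wx":0,"wy":0,"wz":0}
  ]
}}

```text
t: 22.1
tool_pos: [0.6465, 0.0795, 0.1259]
tool_rot: [-1.945, 1.57, 0.017]
contact_force: [-0.1, 1.0, 0.4]
opening: 0.0854
```

```bash
python3 -c "
from h import *
s,M=st()"
```

```text
t 22.1 pos mm [646.5  79.5 125.9] jaw yaw 112.45 tilt [0.0007 0.    ] open 85.4 F [-0.1  1.   0.4] j [-0.06  0.66  1.18  0.    1.31 -2.02]
```

Request:
{"op": "servo_tool", "data": {
  "steps": [
    {"tx":-5,"ty":-1,"tz":-20,"wx":0,"wy":0,"wz":0},
    {"tx":-5,"ty":-1,"tz":-45,"wx":0,"wy":0,"wz":0},
    {"tx":-5,"ty":-1,"tz":-60,"wx":0,"wy":0,"wz":0},
    {"tx":-5,"ty":-1,"tz":-60,"wx":0,"wy":0,"wz":0},
    {"tx":-5,"ty":-1,"tz":-60,"wx":0,"wy":0,"wz":0}
  ]
}}

```text
t: 22.6
tool_pos: [0.6417, 0.0781, 0.0674]
tool_rot: [-2.017, 1.568, -0.055]
contact_force: [-0.2, -0.6, -0.5]
opening: 0.0855
```

Request:
{"op": "servo_tool", "data": {
  "steps": [
    {"tx":0,"ty":0,"tz":0,"wx":0,"wy":0,"wz":0},
    {"tx":0,"ty":0,"tz":0,"wx":0,"wy":0,"wz":0},
    {"tx":0,"ty":0,"tz":0,"wx":0,"wy":0,"wz":0},
    {"tx":0,"ty":0,"tz":0,"wx":0,"wy":0,"wz":0},
    {"tx":0,"ty":0,"tz":0,"wx":0,"wy":0,"wz":0}
  ],
  "gripper": 0
}}

```text
t: 23.1
tool_pos: [0.6409, 0.0781, 0.0661]
tool_rot: [-1.881, 1.57, 0.081]
contact_force: [-2.1, 0.1, 3.8]
opening: 0.0292
```

Request:
{"op": "servo_tool", "data": {
  "steps": [
    {"tx":0,"ty":0,"tz":0,"wx":0,"wy":0,"wz":0},
    {"tx":0,"ty":0,"tz":0,"wx":0,"wy":0,"wz":0},
    {"tx":0,"ty":0,"tz":0,"wx":0,"wy":0,"wz":0}
  ]
}}

```text
t: 23.4
tool_pos: [0.6409, 0.0781, 0.0661]
tool_rot: [-1.924, 1.57, 0.038]
contact_force: [-1.4, 0.9, 5.6]
opening: 0.0292
```

```bash
python3 -c "
from h import *
s,M=st()"
```

```text
t 23.4 pos mm [640.9  78.1  66.1] jaw yaw 112.41 tilt [0.0008 0.    ] open 29.2 F [-1.4  0.9  5.6] j [-0.06  0.71  1.26  0.    1.17 -2.02]
```

Request:
{"op": "servo_tool", "data": {
  "steps": [
    {"tx":0,"ty":0,"tz":4,"wx":0,"wy":0,"wz":0},
    {"tx":-1.3,"ty":1.6,"tz":5,"wx":0,"wy":0,"wz":0},
    {"tx":-1.3,"ty":1.6,"tz":5,"wx":0,"wy":0,"wz":0},
    {"tx":-1.3,"ty":1.6,"tz":2,"wx":0,"wy":0,"wz":0},
    {"tx":-1.3,"ty":1.6,"tz":0,"wx":0,"wy":0,"wz":0}
  ]
}}

```text
t: 23.9
tool_pos: [0.6393, 0.0797, 0.0661]
tool_rot: [1.269, 1.571, -3.052]
contact_force: [-6.8, -0.6, 16.6]
opening: 0.0293
```

Request:
{"op": "servo_tool", "data": {
  "steps": [
    {"tx":0,"ty":0,"tz":0,"wx":0,"wy":0,"wz":0},
    {"tx":0,"ty":0,"tz":0,"wx":0,"wy":0,"wz":0}
  ]
}}

```text
t: 24.1
tool_pos: [0.6392, 0.0797, 0.0661]
tool_rot: [2.147, 1.571, -2.174]
contact_force: [-4.2, 0.3, 5.7]
opening: 0.0295
```

Request:
{"op": "servo_tool", "data": {
  "steps": [
    {"tx":0,"ty":0,"tz":0,"wx":0,"wy":0,"wz":0},
    {"tx":0,"ty":0,"tz":0,"wx":0,"wy":0,"wz":0},
    {"tx":0,"ty":0,"tz":0,"wx":0,"wy":0,"wz":0},
    {"tx":0,"ty":0,"tz":0,"wx":0,"wy":0,"wz":0}
  ],
  "gripper": 90
}}

```text
t: 24.5
tool_pos: [0.6394, 0.0796, 0.0654]
tool_rot: [-1.776, 1.571, 0.186]
contact_force: [-0.8, 0.1, 0.4]
opening: 0.0769
```

Request:
{"op": "servo_tool", "data": {
  "steps": [
    {"tx":0,"ty":0,"tz":45,"wx":0,"wy":0,"wz":0},
    {"tx":0,"ty":0,"tz":90,"wx":0,"wy":0,"wz":0},
    {"tx":-45,"ty":0,"tz":120,"wx":0,"wy":0,"wz":0},
    {"tx":-92,"ty":0,"tz":130,"wx":0,"wy":0,"wz":0},
    {"tx":-140,"ty":0,"tz":130,"wx":0,"wy":0,"wz":0}
  ]
}}

```text
t: 25.0
tool_pos: [0.4985, 0.0796, 0.1971]
tool_rot: [-2.04, 1.567, -0.078]
contact_force: [-0.2, -0.1, 0.5]
opening: 0.0771
```

Request:
{"op": "servo_tool", "data": {
  "steps": [
    {"tx":-45,"ty":-15,"tz":10,"wx":0,"wy":0,"wz":0},
    {"tx":-90,"ty":-30,"tz":20,"wx":0,"wy":0,"wz":0},
    {"tx":-130,"ty":-50,"tz":20,"wx":0,"wy":0,"wz":0},
    {"tx":-130,"ty":-50,"tz":20,"wx":0,"wy":0,"wz":0},
    {"tx":-130,"ty":-50,"tz":20,"wx":0,"wy":0,"wz":0}
  ]
}}

```text
t: 25.5
tool_pos: [0.3694, 0.0294, 0.2161]
tool_rot: [-2.142, 1.569, -0.181]
contact_force: [-0.1, -0.2, -0.4]
opening: 0.0768
```

```bash
python3 -c "
from h import *
s,M=st(); d=grab('top','top13')
import cv2
D=load('top2')
for n,(x,y) in dict(bar=(.368,-.292),angle=(.44,.143)).items():
    u,v=w2px(D,[[x,y,.02]])[0].astype(int); a=[i['img'][v-22:v+22,u-25:u+25].astype(int) for i in(D,d)]; print(n,np.abs(a[0]-a[1]).mean())
"; python3 p.py top13
```

```text
t 25.5 pos mm [369.4  29.4 216.1] jaw yaw 112.34 tilt [ 0.0018 -0.0003] open 76.8 F [-0.1 -0.2 -0.4] j [-0.24  0.1   1.8   0.    1.24 -2.2 ]
bar 0.8828787878787879
angle 9.816515151515151
top13 o rim [[-30.5, 26.3], [-13.5, 13.0]] plate [[-58.4, 58.6], [-35.0, 34.7]] offset [-2.2 -0.1]
   turn from nominal: rim [-1.4 -1.1] [ 0.6 -0.5] plate [0.8 0.8] [0.2 0.5]
top13 q rim [[-18.7, 17.8], [-19.2, 17.3]] plate [[-46.0, 44.6], [-45.8, 38.2]] offset [0.2 2.8]
   turn from nominal: rim [-0.6  1.3] [6.6 0.1] plate [0.2 0.5] [0.1 1.7]
top13 l rim [[-20.0, 23.0], [-22.0, 21.3]] plate [[-55.0, 56.1], [-55.1, 53.7]] offset [1.  0.3]
top13 s rim [[-10.7, 12.0], [-10.2, 12.5]] plate [[-39.0, 38.1], [-39.7, 37.1]] offset [1.1 2.4]
```

Request:
{"op": "servo_tool", "data": {
  "steps": [
    {"tx":45,"ty":8,"tz":0,"wx":0,"wy":0,"wz":0},
    {"tx":92,"ty":17,"tz":0,"wx":0,"wy":0,"wz":0},
    {"tx":140,"ty":26,"tz":0,"wx":0,"wy":0,"wz":0},
    {"tx":188,"ty":35,"tz":0,"wx":0,"wy":0,"wz":0},
    {"tx":236,"ty":44,"tz":-10,"wx":0,"wy":0,"wz":0}
  ],
  "gripper": 100
}}

```text
t: 26.05
tool_pos: [0.6087, 0.075, 0.2055]
tool_rot: [-2.012, 1.569, -0.049]
contact_force: [1.3, -0.9, 1.3]
opening: 0.0852
```

Request:
{"op": "servo_tool", "data": {
  "steps": [
    {"tx":34,"ty":6,"tz":-20,"wx":0,"wy":0,"wz":0},
    {"tx":34,"ty":6,"tz":-60,"wx":0,"wy":0,"wz":0},
    {"tx":34,"ty":6,"tz":-80,"wx":0,"wy":0,"wz":0},
    {"tx":34,"ty":6,"tz":-80,"wx":0,"wy":0,"wz":0},
    {"tx":34,"ty":6,"tz":-80,"wx":0,"wy":0,"wz":0}
  ]
}}

```text
t: 26.55
tool_pos: [0.6402, 0.0802, 0.1257]
tool_rot: [-1.985, 1.57, -0.022]
contact_force: [0.0, -0.7, -0.3]
opening: 0.0858
```

```bash
python3 -c "
from h import *
s,M=st()"
```

```text
t 26.55 pos mm [640.2  80.2 125.7] jaw yaw 112.45 tilt [ 0.0004 -0.    ] open 85.8 F [ 0.  -0.7 -0.3] j [-0.06  0.65  1.2   0.    1.3  -2.02]
```

Request:
{"op": "servo_tool", "data": {
  "steps": [
    {"tx":-0.5,"ty":-0.5,"tz":-20,"wx":0,"wy":0,"wz":0},
    {"tx":-0.5,"ty":-0.5,"tz":-45,"wx":0,"wy":0,"wz":0},
    {"tx":-0.5,"ty":-0.5,"tz":-60,"wx":0,"wy":0,"wz":0},
    {"tx":-0.5,"ty":-0.5,"tz":-60,"wx":0,"wy":0,"wz":0},
    {"tx":-0.5,"ty":-0.5,"tz":-60,"wx":0,"wy":0,"wz":0}
  ]
}}

```text
t: 27.05
tool_pos: [0.6399, 0.0792, 0.0673]
tool_rot: [-2.017, 1.568, -0.054]
contact_force: [1.0, 0.9, -0.1]
opening: 0.0854
```

Request:
{"op": "servo_tool", "data": {
  "steps": [
    {"tx":0,"ty":0,"tz":0,"wx":0,"wy":0,"wz":0},
    {"tx":0,"ty":0,"tz":0,"wx":0,"wy":0,"wz":0},
    {"tx":0,"ty":0,"tz":0,"wx":0,"wy":0,"wz":0},
    {"tx":0,"ty":0,"tz":0,"wx":0,"wy":0,"wz":0},
    {"tx":0,"ty":0,"tz":0,"wx":0,"wy":0,"wz":0}
  ],
  "gripper": 0
}}

```text
t: 27.55
tool_pos: [0.6391, 0.0791, 0.0661]
tool_rot: [-2.09, 1.57, -0.128]
contact_force: [-1.0, 0.5, 4.6]
opening: 0.0293
```

Request:
{"op": "servo_tool", "data": {
  "steps": [
    {"tx":0,"ty":0,"tz":0,"wx":0,"wy":0,"wz":0},
    {"tx":0,"ty":0,"tz":0,"wx":0,"wy":0,"wz":0},
    {"tx":0,"ty":0,"tz":0,"wx":0,"wy":0,"wz":0}
  ]
}}

```text
t: 27.85
tool_pos: [0.6391, 0.0791, 0.0661]
tool_rot: [-2.057, 1.57, -0.095]
contact_force: [-0.4, 0.4, 6.3]
opening: 0.0295
```

```bash
python3 -c "
from h import *
s,M=st()"
```

```text
t 27.85 pos mm [639.1  79.1  66.1] jaw yaw 112.41 tilt [ 0.0008 -0.0001] open 29.5 F [-0.4  0.4  6.3] j [-0.06  0.71  1.26 -0.    1.17 -2.02]
```

Request:
{"op": "servo_tool", "data": {
  "steps": [
    {"tx":0,"ty":0,"tz":4,"wx":0,"wy":0,"wz":0},
    {"tx":1.8,"ty":1.1,"tz":5,"wx":0,"wy":0,"wz":0},
    {"tx":1.8,"ty":1.1,"tz":5,"wx":0,"wy":0,"wz":0},
    {"tx":1.8,"ty":1.1,"tz":2,"wx":0,"wy":0,"wz":0},
    {"tx":1.8,"ty":1.1,"tz":0,"wx":0,"wy":0,"wz":0}
  ]
}}

```text
t: 28.35
tool_pos: [0.6406, 0.0803, 0.066]
tool_rot: [1.312, 1.571, -3.01]
contact_force: [-7.6, 0.7, 16.8]
opening: 0.0294
```

Request:
{"op": "servo_tool", "data": {
  "steps": [
    {"tx":0,"ty":0,"tz":0,"wx":0,"wy":0,"wz":0},
    {"tx":0,"ty":0,"tz":0,"wx":0,"wy":0,"wz":0}
  ]
}}

```text
t: 28.55
tool_pos: [0.6406, 0.0803, 0.0661]
tool_rot: [-2.197, 1.571, -0.234]
contact_force: [-3.7, 0.0, 5.9]
opening: 0.0296
```

Request:
{"op": "servo_tool", "data": {
  "steps": [
    {"tx":0,"ty":0,"tz":0,"wx":0,"wy":0,"wz":0},
    {"tx":0,"ty":0,"tz":0,"wx":0,"wy":0,"wz":0},
    {"tx":0,"ty":0,"tz":0,"wx":0,"wy":0,"wz":0},
    {"tx":0,"ty":0,"tz":0,"wx":0,"wy":0,"wz":0}
  ],
  "gripper": 90
}}

```text
t: 28.95
tool_pos: [0.6407, 0.0802, 0.0654]
tool_rot: [2.421, 1.571, -1.901]
contact_force: [0.5, -0.2, -0.0]
opening: 0.0764
```

Request:
{"op": "servo_tool", "data": {
  "steps": [
    {"tx":0,"ty":0,"tz":45,"wx":0,"wy":0,"wz":0},
    {"tx":0,"ty":0,"tz":90,"wx":0,"wy":0,"wz":0},
    {"tx":-45,"ty":0,"tz":120,"wx":0,"wy":0,"wz":0},
    {"tx":-92,"ty":-10,"tz":130,"wx":0,"wy":0,"wz":0},
    {"tx":-138,"ty":-25,"tz":130,"wx":0,"wy":0,"wz":0}
  ]
}}

```text
t: 29.45
tool_pos: [0.5027, 0.0558, 0.1971]
tool_rot: [-2.078, 1.567, -0.114]
contact_force: [-0.1, -0.9, -0.3]
opening: 0.0768
```

Request:
{"op": "servo_tool", "data": {
  "steps": [
    {"tx":-40,"ty":-25,"tz":10,"wx":0,"wy":0,"wz":0},
    {"tx":-80,"ty":-50,"tz":20,"wx":0,"wy":0,"wz":0},
    {"tx":-120,"ty":-75,"tz":20,"wx":0,"wy":0,"wz":0},
    {"tx":-120,"ty":-100,"tz":20,"wx":0,"wy":0,"wz":0},
    {"tx":-120,"ty":-100,"tz":20,"wx":0,"wy":0,"wz":0}
  ]
}}

```text
t: 29.95
tool_pos: [0.3834, -0.0463, 0.2161]
tool_rot: [-2.607, 1.569, -0.648]
contact_force: [-0.1, -0.2, -0.0]
opening: 0.0768
```

```bash
python3 -c "
from h import *
s,M=st(); d=grab('top','top14')
for n in ('top13','top14','top9'):
  d=load(n);D=load('top2')
  for nn,(x,y) in dict(bar=(.368,-.292),angle=(.44,.143)).items():
    u,v=w2px(D,[[x,y,.02]])[0].astype(int); a=[i['img'][v-22:v+22,u-25:u+25].astype(int) for i in(D,d)]
    r=[(i[...,0]-i[...,2]>22) for i in a]; print(n,nn,np.abs(a[0]-a[1]).mean().round(1),[np.argwhere(q).mean(0).round(1).tolist()+[int(q.sum())] for q in r])
"; python3 p.py top14
```

```text
t 29.95 pos mm [383.4 -46.3 216.1] jaw yaw 112.23 tilt [ 0.0015 -0.0011] open 76.8 F [-0.1 -0.2 -0. ] j [-0.43  0.13  1.77 -0.    1.25 -2.39]
top13 bar 0.9 [[nan, nan, 0], [nan, nan, 0]]
top13 angle 9.8 [[22.2, 23.8, 511], [26.8, 25.7, 586]]
top14 bar 0.9 [[nan, nan, 0], [34.5, 5.0, 2]]
top14 angle 0.9 [[22.2, 23.8, 511], [22.3, 24.1, 510]]
top9 bar 1.2 [[nan, nan, 0], [nan, nan, 0]]
top9 angle 9.9 [[22.2, 23.8, 511], [24.1, 29.1, 682]]
top14 o rim [[-29.0, 28.3], [-13.2, 13.3]] plate [[-58.5, 51.6], [-35.0, 34.6]] offset [3.1 0.2]
   turn from nominal: rim [0.5 0.6] [ 0.4 -0.4] plate [1.  0.1] [0.3 0.2]
top14 q rim [[-18.7, 17.8], [-19.2, 17.3]] plate [[-46.0, 44.7], [-45.7, 38.1]] offset [0.2 2.8]
   turn from nominal: rim [-0.6  1.3] [6.8 0.1] plate [0.3 0.5] [0.2 1.9]
top14 l rim [[-20.0, 23.0], [-22.0, 21.3]] plate [[-54.9, 56.3], [-54.9, 53.9]] offset [0.8 0.1]
top14 s rim [[-10.7, 12.0], [-10.0, 12.5]] plate [[-39.0, 37.8], [-39.6, 37.4]] offset [1.2 2.4]<string>:8: RuntimeWarning: Mean of empty slice.
  ret = um.true_divide(
```

```bash
python3 -c "
from h import *
print(ctrl.close_job())"
```

```text
the job is handed in; nothing more can be done
None
```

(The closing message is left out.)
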